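# Turn the reversible griddle plate over and select the ribbed side

### The arm

A 6-joint arm with a two-finger parallel gripper is mounted at the origin on a cart in front of the work surface, level with it; the furniture and walls round the work are solid. World frame = base frame: x ahead of the robot, y to its left, z up, the work surface at z = 0. Lengths are in mm, angles in rad, forces in N, time in s.
With the tool pointing down it reaches from about 350 to 775 mm from the base axis. Payload 7.3 kg.
Tool frame: the origin (TCP) lies between the finger pads; the fingertips stand 25 mm ahead of it and the grasp point (between the pads) lies 6 mm ahead of it; z points along the fingers, y is the direction in which the jaws open and shut (so a half turn about z gives the same grasp; the last joint's range is limited). The gripper opens to 92 mm and grips with 3 to 60 N. Pads are 19 mm wide; open, the fingers measure 130 mm over their backs; the gripper's body (75 mm by 190 mm) begins 47 mm behind the grasp point.
Start: joints at [-1.396, 0.342, 1.524, -0, 1.275, -0.146], TCP at [165.568, -498.226, 251.741] pointing down, gripper open.
Joint ranges: [-2.53, 2.53], [-0.77, 2.02], [0.04, 2.7], [-1, 4.14], [0.28, 2.66], [-3.11, 3.11]. Speed limits (rad/s): [2.57, 2.57, 3.14, 3.14, 3.14, 3.14].

### API

Orientations are given as [roll, pitch, yaw] about the fixed x, y, z axes, in that order (R = Rz(yaw) Ry(pitch) Rx(roll)).
In Python, from plant import get_obs, capture, calibration, close_job gives the robot as it stands. The module is installed in compiled form; this text tells all that it offers.
- The arm moves only by the shell command python3 -m jog 'ROWS'. ROWS is JSON, one flat list of numbers, 5 for each row, row after row: the closure, from 0 (fully open) to 1 (shut), then the shift along the tool's x, y, z in mm, then the turn about the tool's z in degrees. In form: [fingers, tx, ty, tz, yaw, fingers, tx, ty, tz, yaw, ...]. A call has 1 to 5 rows; each row shifts and turns the pose as measured when the row begins, along the tool's axes as they then stand; what a row does not reach is not made up. A row lasts 1/10 s, in which the tool goes at most 50 mm and 8.59 degrees, less where a joint would pass 70% of its speed; a pose out of reach is approached as far as the arm can. A call is refused whole if a number of a shift passes 50 or a number of a turn 8.59, either way. A call with a gripper value outside its range is refused whole. The fingers move at their own pace and stop on an object; the grip force is fixed at half the most. Time passes only in rows, so rows that do not move let the fingers close. It gives the time, the measured TCP pose, the force and the opening at its end, in the units of the state.
- get_obs(): the state, without advancing time (a new reading comes with each control period).
- capture(name): name is "side" or "top" or "wrist"; returns (picture, depth): 384x512x3 uint8, red, green, blue; 384x512 float32, mm along the optical axis (not along the pixel's ray), 0 where there is no reading.
- calibration(name): a dict with "fovy" (degrees; the focal length in pixels is half the picture's height over the tangent of half this angle, whatever the lens; pixels are square), "cx", "cy" (the principal point, pixels), "R" (3x3) and "t" (3): a world point X has camera coordinates R X + t. Camera axes: x right, y down, z forward; pixel columns grow to the right and rows downward; lengths in mm; the calibration is good to about 2 mm. A picture is of the moment at which its call begins: read the wrist's pose just before it. calibration takes no time and is no camera call; for the wrist camera it gives the pose at the moment of the call.
- close_job(): hands the job in, once; it reports no verdict.
The state is a dict: "time": time; "joint_positions": joint angles; "dq": joint speeds; "tau": joint torques, N m; "tool_pos": TCP position; "tcp_rot": TCP orientation; "contact_force": force on the tool from outside, world axes, zero at the start; "moment": the same for the moment, N m; "grip_width": finger opening in mm.
Only numpy, scipy, OpenCV 4.12 (cv2) and the standard library are available. Lean on these libraries where they do the work, as an engineer would, in place of code of your own. Each camera call takes 0.05 s, during which the arm holds its last target.

### The job

The griddle's plate lies on its base with the smooth side up and its bar handle toward the robot. Turn the plate over end for end, so that the ribbed side is up and the handle is at the far end, and lay it down without letting it drop, so that it sits flat and fully home on all three locating pins. Then push the ribbed key under the visor fully in, which makes the smooth key pop out; leave the other things on the table where they stand.

Things in the scene. Friction and masses are not known exactly. Their poses are not given: they have to be found in the camera images.
- griddle_base: Small table griddle, fixed, black, two bright metal ledges. Origin on the table under the seat's centre; x points from its near to its far end (away from the robot), y left, z up. Base 172 mm long (x), 136 wide. Ledges 27 mm wide, centred at y = +-51.5 mm, run the whole length, tops at z = 75; between them it is open down to z = 38 (heater element to 50). Key housing on its right (x 13 to 111, y -206 to -74 mm).
- seat (a point): Fixed point of the base, 79 mm above the table: the plate's centre when home, either side up. Three pins, 9 mm thick with tapered tips, stand 10 mm above the ledges: two on the left ledge at x = +-40, y = +50.5 mm from here (base axes), one on the right ledge at x = 0, y = -50.5.
- far_bar_place (a point): Fixed point of the base where the middle of the handle bar is when the turned plate is home: 110 mm beyond the seat along the base's x, 79 mm above the table.
- plate_centre (a point): Centre (mid thickness) of the loose plate, dark metal, 0.36 kg, 130 mm long (x), 110 wide, 8 thick. +z side smooth; -z side has six 3 mm ribs along x that hang free between the ledges. Its side margins rest on the ledges. Handle at its -x end. At the start its axes agree with the base's; when done z points down and x to the near end.
- plate_notch (a point): Middle of the plate's single edge notch (x = 0, y = -50.5 mm from its centre). Two more are in the +y edge at x = +-40 mm. Each is 15 mm wide and 12 deep and takes a pin with 3 mm of play to each side; turned over, the plate fits the pins only with its handle end at the far end.
- plate_bar (a point): Middle of the plate's handle: round steel bar 10 mm thick along the plate's y, 110 mm from its centre (45 mm out from the near edge, 175 mm from the opposite edge), free for 50 mm between two side rods. At the start at the near end, z = 79 mm. Held across the bar with a light grip (about 10 N) the plate swings about the bar by its weight and hangs down.
- visor_tip (a point): Middle of the front edge of the visor over the keys (fixed, 132 mm wide in y, 4 mm thick). The key panel below faces the robot and slopes 33 degrees from level: outward normal [-0.545, 0, 0.839] in base axes. The visor stands 60 mm out along that normal, 26 mm up the slope from the keys' centres, so they can be reached along the normal or up to 10 degrees steeper, not straight down.
- ribbed_key_top (a point): Centre of the outer face of the right-hand key's cap; three ribs running up the slope stand 2.5 mm out of this face. White cap 18 mm up the slope by 30 mm wide, at the start its face is 9 mm proud of the panel. It moves with the key.
- smooth_key_top (a point): Centre of the cap's outer face of the left-hand key, plain and smooth, same size, 50 mm to the left of the ribbed key; at the start 2 mm proud of the panel.
- ribbed_key (a joint): How far the ribbed key is pushed in along the panel's inward normal: 0 out (start), 0.007 m fully in. About 3 N moves it; it stays where it is left. The two keys are interlocked: as this one goes in the other comes out by as much.
- smooth_key (a joint): How far the smooth key has come out: 0 in (start), 0.007 m fully out.
- honey_jar: Bystander, glass honey jar with dark lid, 65 mm wide, 86 mm high, to the left of the griddle. Origin under its centre.
- salt_shaker: Bystander, shaker 44 mm wide, 90 mm high, to the right of the key housing.
- jam_1: Bystander, jam portion tub 37x50x16 mm, left and in front of the griddle.
- milk_jug: Bystander, white jug with handle, 170 mm high, far left.
- left_mug: Bystander, blue and white mug, 92 mm high, left.
- apple_1: Bystander, apple, at the right.
- orange_1: Bystander, orange, at the right.
- banana_1: Bystander, banana, at the right.

How it is judged (in metres and radians):
On the way, in this order (a step that is already met when the one before it is completed fails the run):
1. the plate lies turned over, ribbed side up, fully home on the three pins, let go (distance between plate_centre and seat below 0.007 m and distance between plate_bar and far_bar_place below 0.009 m and z of plate_centre in the frame of griddle_base below 0.0815 m and angle between plate_centre's own z axis and vertical above 3.09 rad and contact force between the fingers and plate below 0.05 N), for 0.2 s.
2. the ribbed key is fully in and the smooth key out (value of joint each of ribbed_key, smooth_key above 0.0055 m), for 0.1 s.
At the end, for the whole second after the job is handed in: The plate rests ribbed side up and handle end far, within 7 mm of the seat, the bar within 9 mm of its far place, its centre no more than 2.5 mm above home, level within 0.05 rad, at rest; the ribbed key is in and the smooth key out, each by more than 5.5 of 7 mm (all of step 2 and distance between plate_centre and seat below 0.007 m and distance between plate_bar and far_bar_place below 0.009 m and z of plate_centre in the frame of griddle_base below 0.0815 m and angle between plate_centre's own z axis and vertical above 3.09 rad and linear speed of plate below 0.01 m/s); the robot touches nothing.
It fails at once if another thing on the table is moved more than 30 mm (distance of any of honey_jar, salt_shaker, jam_1, milk_jug, left_mug, apple_1, orange_1, banana_1 from where it was at the start of the episode above 0.03 m).
It fails at once if the plate is let go and falls (moves faster than 0.4 m/s while no finger touches it) (linear speed of plate above 0.4 m/s and contact force between the fingers and plate below 0.01 N).
It also fails if it takes over 58 s, if anything falls off the work surface, if the arm or the gripper's body presses on something with over 40 N, if the wrist force passes 120 N, or if a joint passes its speed limit or range.

## Working session

There is one attempt and no reset: what is moved stays moved. The work goes in short steps, Python scripts to look and compute and a shell command to move; the robot and the scene stay as the last step left them, time stands still between calls to the robot, and variables do not carry over. Pictures are saved under pics/ and viewed, and the job is handed in when it is done.

```bash
mkdir -p pics
cat > h.py <<'E'
import numpy as np, cv2
from plant import get_obs, capture, calibration
def cal(n):
    c=calibration(n); f=192/np.tan(np.radians(c['fovy'])/2); return f,c['cx'],c['cy'],np.array(c['R']),np.array(c['t'])
def world(d,u,v,c):
    f,cx,cy,R,t=c; p=np.stack([(u-cx)/f*d,(v-cy)/f*d,d],-1); return (p-t)@R
def pix(X,c):
    f,cx,cy,R,t=c; p=np.atleast_2d(X)@R.T+t; return np.c_[p[:,0]/p[:,2]*f+cx,p[:,1]/p[:,2]*f+cy]
def save(n,tag):
    c=cal(n); im,d=capture(n); cv2.imwrite(f'pics/{tag}.png',im[:,:,::-1]); np.savez(f'{tag}.npz',im=im,d=d,f=c[0],cx=c[1],cy=c[2],R=c[3],t=c[4]); return im,d,c
def load(tag):
    z=np.load(f'{tag}.npz'); return z['im'],z['d'],(z['f'],z['cx'],z['cy'],z['R'],z['t'])
def cloud(tag):
    im,d,c=load(tag); v,u=np.mgrid[0:384,0:512]; return im,d,world(d,u,v,c),c
E
python3 - <<'E'
from h import *
np.set_printoptions(precision=3,suppress=True)
print(get_obs())
for n in('side','top','wrist'):
    im,d,c=save(n,n+'0'); print(n,c[0],c[1],c[2]); print(c[3],c[4], 'campos',-c[3].T@c[4])
print(get_obs()['time'])
E
```

```text
{'time': 0.0, 'joint_positions': array([-1.396,  0.343,  1.525,  0.   ,  1.275, -0.146]), 'dq': array([ 0.001, -0.   ,  0.   , -0.   , -0.001,  0.001]), 'tau': array([ -0.001, -43.124, -24.422,   0.071,   0.056,  -0.   ]), 'tool_pos': array([ 165.51 , -497.834,  251.036]), 'tcp_rot': array([-3.14 , -0.   ,  0.321]), 'contact_force': array([-0.6  ,  0.904,  0.057]), 'moment': array([ 0.027, -0.01 , -0.007]), 'grip_width': 92.1025091880292}
side 412.1674001319595 251.39791701422735 198.34718347788495
[[ 0.979 -0.201 -0.014]
 [-0.103 -0.442 -0.891]
 [ 0.173  0.874 -0.454]] [-528.92   142.671 1220.083] campos [  321.284 -1109.933   673.452]
top 380.5695213177825 258.6257948863767 197.21455027586973
[[-0.008 -1.    -0.008]
 [-0.987  0.009 -0.16 ]
 [ 0.16   0.006 -0.987]] [   8.163  553.91  1221.183] campos [ 351.61    -4.501 1294.033]
wrist 276.5921071834278 253.8326842120442 189.56103339598837
[[ 0.315 -0.949 -0.002]
 [-0.917 -0.305  0.255]
 [-0.243 -0.079 -0.967]] [-524.525  -32.44   390.207] campos [ 230.403 -476.771  384.765]
0.15
```

View pics/top0.png

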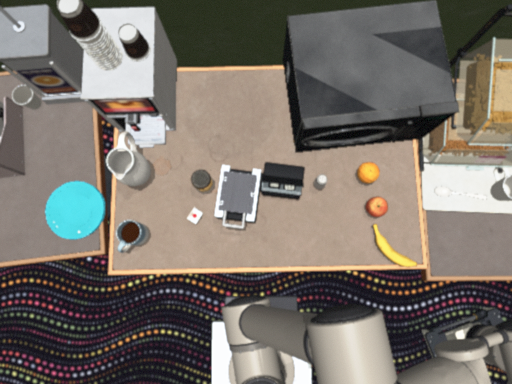

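View pics/side0.png

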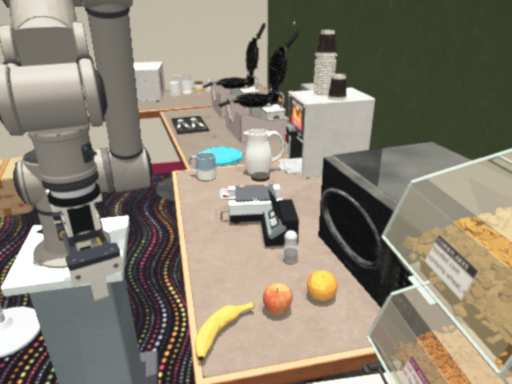

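View pics/wrist0.png

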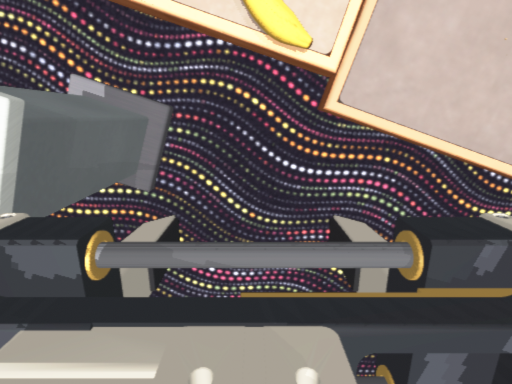

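Run:
```python
from h import *
np.set_printoptions(precision=1,suppress=True,linewidth=200)
im,d,W,c=cloud('top0')
cv2.imwrite('pics/top0z.png',cv2.resize(im[140:245,150:345,::-1],None,fx=4,fy=4,interpolation=cv2.INTER_CUBIC))
print(W[170:232:3,238])
print('row195',[ (u,W[195,u].round().tolist()) for u in range(210,265,3)])
print('row222',[ (u,W[222,u].round().tolist()) for u in range(215,260,2)])
```

```text
[[648.7  72.2  39.3]
 [628.9  69.7  80.3]
 [618.9  69.7  80.3]
 [607.6  69.3  86.7]
 [598.6  69.6  82.2]
 [588.2  69.4  84.7]
 [578.7  69.6  82.4]
 [568.6  69.5  83.9]
 [558.8  69.5  83.7]
 [548.6  69.3  86. ]
 [538.8  69.3  85.8]
 [529.4  69.5  83.6]
 [519.5  69.4  85. ]
 [510.2  69.6  82. ]
 [500.7  69.7  80.3]
 [495.5  72.1  40.8]
 [485.7  72.2  39.3]
 [479.4  74.4   2.3]
 [469.4  74.5   0.1]
 [452.2  69.4  84.4]
 [448.8  74.4   2.5]]
row195 [(210, [570.0, 171.0, 1.0]), (213, [570.0, 160.0, 3.0]), (216, [570.0, 150.0, 1.0]), (219, [557.0, 132.0, 77.0]), (222, [555.0, 121.0, 87.0]), (225, [555.0, 111.0, 88.0]), (228, [556.0, 102.0, 82.0]), (231, [556.0, 92.0, 82.0]), (234, [556.0, 82.0, 84.0]), (237, [556.0, 73.0, 82.0]), (240, [555.0, 63.0, 84.0]), (243, [556.0, 53.0, 82.0]), (246, [555.0, 44.0, 85.0]), (249, [556.0, 34.0, 81.0]), (252, [556.0, 24.0, 77.0]), (255, [556.0, 15.0, 77.0]), (258, [563.0, 5.0, 34.0]), (261, [569.0, -5.0, 1.0]), (264, [566.0, -15.0, 17.0])]
row222 [(215, [477.0, 153.0, -2.0]), (217, [477.0, 146.0, 2.0]), (219, [477.0, 139.0, 1.0]), (221, [476.0, 132.0, 5.0]), (223, [468.0, 117.0, 85.0]), (225, [477.0, 119.0, -1.0]), (227, [476.0, 111.0, 7.0]), (229, [477.0, 105.0, -1.0]), (231, [476.0, 98.0, 2.0]), (233, [476.0, 91.0, 5.0]), (235, [476.0, 85.0, -1.0]), (237, [477.0, 78.0, -4.0]), (239, [476.0, 71.0, -3.0]), (241, [476.0, 64.0, 2.0]), (243, [468.0, 53.0, 86.0]), (245, [476.0, 51.0, -3.0]), (247, [474.0, 43.0, 20.0]), (249, [474.0, 36.0, 23.0]), (251, [473.0, 29.0, 32.0]), (253, [472.0, 22.0, 44.0]), (255, [476.0, 17.0, -0.0]), (257, [475.0, 10.0, 3.0]), (259, [476.0, 3.0, -3.0])]
```

View pics/top0z.png

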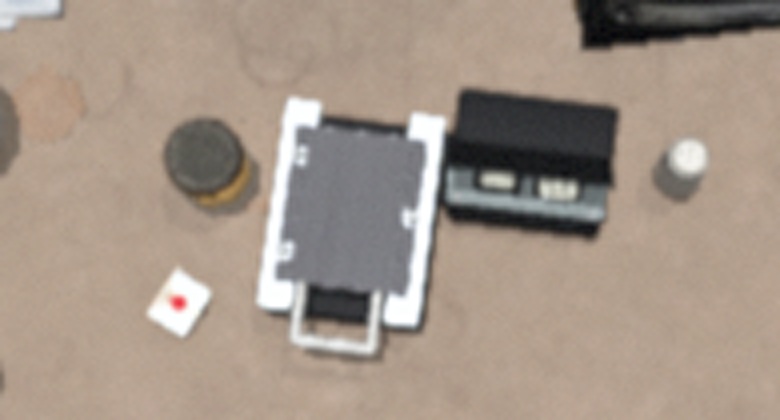

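```bash
cat >> h.py <<'E'
def onplane(u,v,z,c):
    f,cx,cy,R,t=c; r=np.array([(u-cx)/f,(v-cy)/f,1.])@R; o=-R.T@t; return o+r*(z-o[2])/r[2]
E
python3 - <<'E'
from h import *
from scipy.optimize import least_squares
np.set_printoptions(precision=2,suppress=True,linewidth=200)
im,d,c=load('top0')
Z=lambda u,v,z: onplane(150+(u+.5)/4-.5,140+(v+.5)/4-.5,z,c)
# zoomed points: pins tops, ledge corners, handle bar ends
obs=[(301,155,85,40,50.5),(287,250,85,-40,50.5),(408,217,85,0,-50.5),
(287,97,75,86,65),(257,308,75,-86,65),(445,115,75,86,-65),(420,328,75,-86,-65)]
P=np.array([Z(u,v,z)[:2] for u,v,z,_,_ in obs]); M=np.array([(x,y) for *_,x,y in obs])
f=lambda p:((M@np.array([[np.cos(p[2]),np.sin(p[2])],[-np.sin(p[2]),np.cos(p[2])]])+p[:2])-P).ravel()
s=least_squares(f,[570,70,0]); print(s.x,np.degrees(s.x[2])); print(s.fun.reshape(-1,2))
p=s.x; R=np.array([[np.cos(p[2]),-np.sin(p[2])],[np.sin(p[2]),np.cos(p[2])]])
print('bar',R@[-110,0]+p[:2], 'img', Z(337,347,80))
print('far bar',R@[110,0]+p[:2])
_,_,W,_=cloud('top0')
for u,v in [(497,180),(557,190),(530,165),(530,130)]:
    w=Z(u,v,60); ww=W[140+v//4,150+u//4]; print('cloud',ww,'base',R.T@(ww[:2]-p[:2]),ww[2])
E
```

```text
[565.46  70.6   -0.13] -7.4012883541670345
[[ 1.21  3.49]
 [-0.27  3.  ]
 [ 0.42 -4.93]
 [-2.34 -0.85]
 [ 1.48 -1.58]
 [-2.57  0.21]
 [ 2.07  0.67]]
bar [456.37  84.77] img [454.64  82.84  80.  ]
far bar [674.54  56.43]
cloud [592.24 -48.03  57.85] base [  41.85 -114.19] 57.84858000081094
cloud [582.85 -96.59  69.4 ] base [  38.79 -163.56] 69.4028944551468
cloud [594.65 -71.72 110.54] base [  47.29 -137.38] 110.5384620603661
cloud [628.14 -73.31  91.97] base [  80.7  -134.64] 91.96717834762909
```

```bash
cat > plan.py <<'E'
import sys; from h import *
from scipy.spatial.transform import Rotation as Ro
# usage: plan x y z yawdeg nrows
o=get_obs(); p=np.array(o['tool_pos']); R=Ro.from_euler('xyz',o['tcp_rot']).as_matrix()
def rows(T,yaw,step=48,yst=8.5):
    global p,R
    out=[]; 
    cur=np.arctan2(R[1,0],R[0,0]); 
    dy=(np.radians(yaw)-cur+np.pi)%(2*np.pi)-np.pi
    n=int(max(np.ceil(np.linalg.norm(T-p)/step),np.ceil(abs(np.degrees(dy))/yst),1))
    d=(T-p)/n; Rr=R.copy()
    for i in range(n):
        t=-np.degrees(dy)/n
        out.append((*(Rr.T@d).round(1),round(t,1)))
        Rr=Rr@Ro.from_euler('z',t,degrees=True).as_matrix()
    return out
a=[float(x) for x in sys.argv[1:]]
print('pose',p.round(1),np.degrees(o['tcp_rot']).round(2),'t',o['time'],'F',np.round(o['contact_force'],1),'w',round(o['grip_width'],1))
if a:
    for r in rows(np.array(a[:3]),a[3],*(a[4:])): print(r)
E
python3 plan.py 456 86 230 82.6
```

```text
pose [ 165.5 -497.9  251.2] [-1.7994e+02 -1.0000e-02  1.8380e+01] t 0.15 F [0.2 0.2 0.1] w 92.0
(np.float64(32.8), np.float64(-33.0), np.float64(1.6), np.float64(-4.6))
(np.float64(35.4), np.float64(-30.3), np.float64(1.6), np.float64(-4.6))
(np.float64(37.7), np.float64(-27.4), np.float64(1.6), np.float64(-4.6))
(np.float64(39.8), np.float64(-24.3), np.float64(1.6), np.float64(-4.6))
(np.float64(41.6), np.float64(-21.0), np.float64(1.6), np.float64(-4.6))
(np.float64(43.1), np.float64(-17.6), np.float64(1.6), np.float64(-4.6))
(np.float64(44.4), np.float64(-14.1), np.float64(1.6), np.float64(-4.6))
(np.float64(45.4), np.float64(-10.5), np.float64(1.6), np.float64(-4.6))
(np.float64(46.1), np.float64(-6.9), np.float64(1.6), np.float64(-4.6))
(np.float64(46.5), np.float64(-3.2), np.float64(1.6), np.float64(-4.6))
(np.float64(46.6), np.float64(0.6), np.float64(1.6), np.float64(-4.6))
(np.float64(46.4), np.float64(4.3), np.float64(1.6), np.float64(-4.6))
(np.float64(45.9), np.float64(8.0), np.float64(1.6), np.float64(-4.6))
(np.float64(45.1), np.float64(11.6), np.float64(1.6), np.float64(-4.6))
```

```bash
sed -i 's/for r in rows(\(.*\)): print(r)/for r in rows(\1): print(*[float(x) for x in r],sep=",")/' plan.py
python3 -m jog '[0,33,-33,1.6,-4.6,0,35,-30,1.6,-4.6,0,38,-27,1.6,-4.6,0,40,-24,1.6,-4.6,0,42,-21,1.6,-4.6]'; python3 plan.py 456 86 230 82.6
```

```text
time: 0.65
tool_pos: [269.9, -287.0, 240.8]
tcp_rot: [-3.14, -0.0, 0.728]
contact_force: [0.5, 0.4, 0.6]
grip_width: 91.9
pose [ 269.9 -287.   240.8] [-1.7989e+02 -3.0000e-02  4.1680e+01] t 0.65 F [0.5 0.4 0.6] w 91.9
43.0,-17.2,1.3,-4.5
44.2,-13.7,1.3,-4.5
45.2,-10.2,1.3,-4.5
45.9,-6.6,1.3,-4.5
46.2,-2.9,1.3,-4.5
46.3,0.8,1.3,-4.5
46.1,4.4,1.3,-4.5
45.6,8.1,1.3,-4.5
44.8,11.7,1.3,-4.5
```

```bash
python3 -m jog '[0.3,43,-17,1.3,-4.5,0.3,44,-14,1.3,-4.5,0.4,45,-10,1.3,-4.5,0.5,46,-7,1.3,-4.5,0.6,46,-3,1.3,-4.5]'; python3 plan.py 456 86 230 82.6
```

```text
time: 1.15
tool_pos: [373.4, -70.3, 234.5]
tcp_rot: [3.141, -0.001, 1.134]
contact_force: [0.4, -0.2, -0.3]
grip_width: 56.2
pose [373.4 -70.3 234.5] [ 1.7999e+02 -8.0000e-02  6.5000e+01] t 1.15 F [ 0.4 -0.2 -0.3] w 56.2
44.1,2.2,1.2,-4.4
43.8,5.6,1.2,-4.4
43.3,8.9,1.2,-4.4
42.5,12.2,1.2,-4.4
```

```bash
python3 -m jog '[0.6,44,2,1.2,-4.4,0.65,44,6,1.2,-4.4,0.65,43,9,1.2,-4.4,0.65,42,12,1.2,-4.4,0.65,0,0,0,0]'; python3 plan.py 456 86 230 82.6; python3 -c "
from h import *
save('wrist','w1')"
```

```text
time: 1.65
tool_pos: [458.0, 97.9, 229.4]
tcp_rot: [3.14, -0.002, 1.463]
contact_force: [-0.5, -0.2, -0.5]
grip_width: 32.5
pose [458.   97.9 229.4] [ 1.7989e+02 -1.2000e-01  8.3840e+01] t 1.65 F [-0.5 -0.2 -0.5] w 32.5
-12.1,-0.7,-0.6,1.2
```

View pics/w1.png

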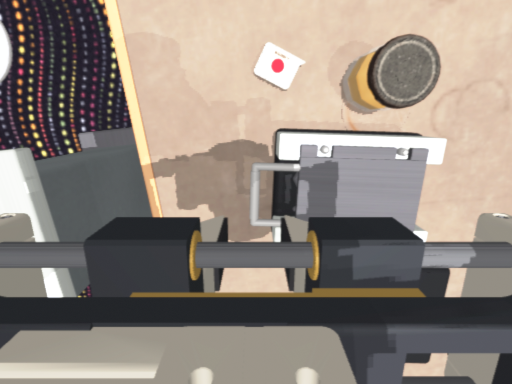

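Run:
```python
from h import *
np.set_printoptions(precision=1,suppress=True,linewidth=200)
im,d,W,c=cloud('w1')
cv2.imwrite('pics/w1z.png',cv2.resize(im[120:250,240:450,::-1],None,fx=3.8,fy=3.8,interpolation=cv2.INTER_CUBIC))
for v in (180,190,200,210): print(v,[ (u,W[v,u].round(1).tolist()) for u in range(248,262,2)])
for u,v,z in [(325,151,85),(404,152,85),(255,190,79),(255,210,79)]: print(onplane(u,v,z,c))
```

```text
180 [(248, [449.1, 84.9, 0.3]), (250, [454.6, 102.8, 81.5]), (252, [456.8, 103.0, 83.6]), (254, [458.8, 102.9, 84.0]), (256, [460.9, 102.9, 85.0]), (258, [463.0, 102.4, 84.0]), (260, [465.1, 83.1, -0.0])]
190 [(248, [447.6, 71.3, 1.1]), (250, [453.5, 92.3, 82.6]), (252, [455.6, 92.5, 84.1]), (254, [457.7, 92.3, 84.3]), (256, [459.8, 92.1, 84.5]), (258, [461.8, 91.3, 82.2]), (260, [463.7, 69.4, 0.4])]
200 [(248, [445.9, 56.8, -0.5]), (250, [452.3, 81.5, 82.6]), (252, [454.4, 81.3, 82.8]), (254, [456.6, 81.8, 85.2]), (256, [458.6, 81.2, 84.1]), (258, [460.7, 80.1, 81.3]), (260, [462.3, 55.7, 1.8])]
210 [(248, [444.3, 42.8, 0.6]), (250, [451.0, 70.4, 82.7]), (252, [453.2, 70.7, 84.4]), (254, [455.3, 70.4, 84.2]), (256, [457.5, 70.0, 83.7]), (258, [459.5, 68.7, 80.4]), (260, [460.8, 40.7, -0.3])]
[532.9 125.1  85. ]
[611.9 115.5  85. ]
[458.6  90.8  79. ]
[456.3  68.5  79. ]
```

View pics/w1z.png

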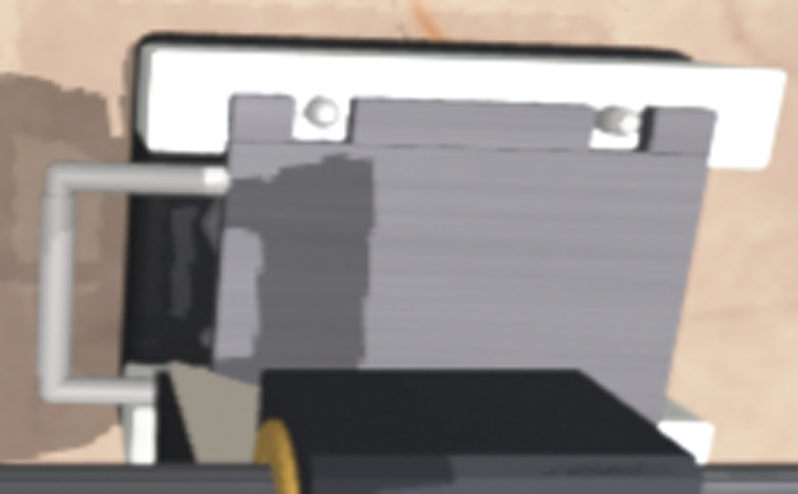

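```bash
python3 -m jog '[0.65,-14,1.5,0,0.9,0.65,0,0,48,0,0.65,0,0,48,0,0.65,0,0,30,0,0.65,0,0,10,0]'; python3 plan.py 456.8 84 85 83
```

```text
time: 2.2
tool_pos: [457.6, 73.4, 92.1]
tcp_rot: [3.134, 0.001, 1.434]
contact_force: [0.2, 0.7, 0.1]
grip_width: 32.5
pose [457.6  73.4  92.1] [1.7954e+02 3.0000e-02 8.2150e+01] t 2.2 F [0.2 0.7 0.1] w 32.5
10.4,-2.3,7.1,-0.9
```

```bash
python3 -m jog '[0.65,10,-2,4,-0.9,0.65,0,0,0,0]'; python3 plan.py 456.8 84 85 83
```

```text
time: 2.4
tool_pos: [455.4, 80.4, 86.8]
tcp_rot: [3.138, 0.002, 1.444]
contact_force: [0.3, -0.2, 0.1]
grip_width: 32.2
pose [455.4  80.4  86.8] [1.7977e+02 1.0000e-01 8.2730e+01] t 2.4 F [ 0.3 -0.2  0.1] w 32.2
3.8,0.9,1.8,-0.3
```

```bash
python3 -m jog '[0.8,4,1,2,-0.3,0.9,0,0,0,0,0.92,0,0,0,0,0.92,0,0,0,0,0.92,0,0,0,0]'; python3 plan.py 456.8 84 85 83
```

```text
time: 2.9
tool_pos: [458.3, 83.5, 87.6]
tcp_rot: [3.133, 0.001, 1.448]
contact_force: [0.1, -0.4, -1.6]
grip_width: 9.1
pose [458.3  83.5  87.6] [1.7949e+02 8.0000e-02 8.2970e+01] t 2.9 F [ 0.1 -0.4 -1.6] w 9.1
0.4,-1.5,2.6,-0.0
```

```bash
python3 -m jog '[1,0,0,-5,0,1,0,0.5,-15,0,1,0,2,-15,0,1,0,3,-15,0,1,0,4,-14,0]'; python3 plan.py; python3 -c "
from h import *
save('side','s2')"
```

```text
time: 3.4
tool_pos: [466.3, 82.5, 152.9]
tcp_rot: [3.136, 0.002, 1.448]
contact_force: [4.4, 0.3, -4.2]
grip_width: 8.7
pose [466.3  82.5 152.9] [1.797e+02 1.100e-01 8.298e+01] t 3.4 F [ 4.4  0.3 -4.2] w 8.7
```

Run:
```python
from h import *
im,d,c=load('s2'); cv2.imwrite('pics/s2z.png',cv2.resize(im[120:270,180:330,::-1],None,fx=4,fy=4,interpolation=cv2.INTER_CUBIC))
```

```text
(no output)
```

View pics/s2z.png

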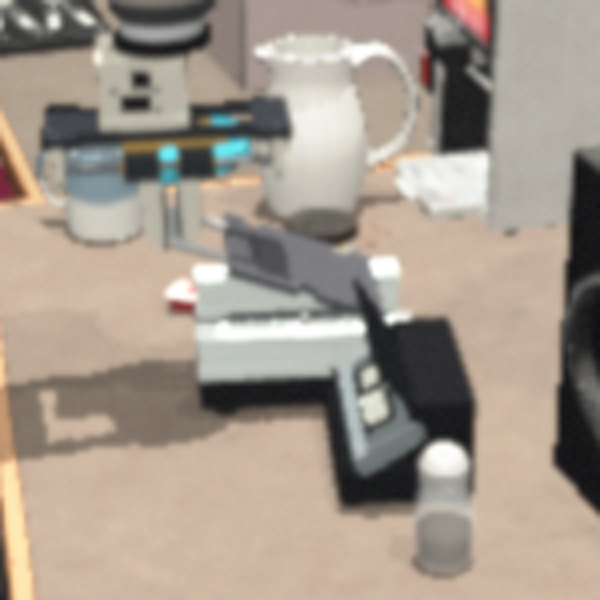

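```bash
python3 -m jog '[1,0,8,-15,0,1,0,10,-15,0,1,0,11,-14,0,1,0,12,-13,0,1,0,12,-11,0]'; python3 plan.py;  python3 -m jog '[1,0,15,-11,0,1,0,15,-9,0,1,0,15,-7,0,1,0,15,-6,0,1,0,10,-5,0]'; python3 plan.py; python3 -c "
from h import *
im,d,c=save('side','s3'); cv2.imwrite('pics/s3z.png',cv2.resize(im[100:250,180:330,::-1],None,fx=4,fy=4,interpolation=cv2.INTER_CUBIC))"
```

```text
time: 3.95
tool_pos: [516.7, 76.3, 223.1]
tcp_rot: [-3.14, 0.003, 1.449]
contact_force: [0.7, -0.3, -4.4]
grip_width: 8.6
pose [516.7  76.3 223.1] [-1.7991e+02  1.7000e-01  8.3040e+01] t 3.95 F [ 0.7 -0.3 -4.4] w 8.6
time: 4.45
tool_pos: [585.3, 68.0, 259.8]
tcp_rot: [-3.13, 0.004, 1.45]
contact_force: [0.5, -0.9, -4.0]
grip_width: 9.0
pose [585.3  68.  259.8] [-179.34    0.24   83.1 ] t 4.45 F [ 0.5 -0.9 -4. ] w 9.0
```

View pics/s3z.png

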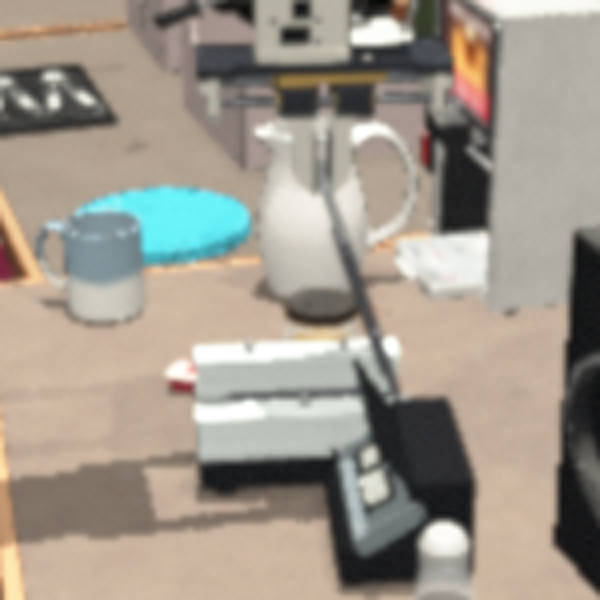

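```bash
python3 -m jog '[1,0,0,-12,0,1,0,-15,-6,0,1,0,-30,0,0,1,0,-35,0,0,1,0,-35,0,0]'; python3 plan.py;  python3 -m jog '[1,0,-35,0,0,1,0,-30,0,0,1,0,-15,0,0,1,0,0,0,0]'; python3 plan.py; python3 -c "
from h import *
im,d,c=save('side','s4'); cv2.imwrite('pics/s4z.png',cv2.resize(im[80:250,150:320,::-1],None,fx=3.5,fy=3.5,interpolation=cv2.INTER_CUBIC))"
```

```text
time: 5.0
tool_pos: [469.2, 81.5, 278.0]
tcp_rot: [-3.126, 0.005, 1.449]
contact_force: [-0.7, 1.0, -3.5]
grip_width: 9.1
pose [469.2  81.5 278. ] [-179.13    0.27   83.02] t 5.0 F [-0.7  1.  -3.5] w 9.1
time: 5.4
tool_pos: [378.4, 92.4, 279.9]
tcp_rot: [-3.122, 0.005, 1.451]
contact_force: [0.2, -0.7, -3.7]
grip_width: 8.9
pose [378.4  92.4 279.9] [-178.85    0.28   83.14] t 5.4 F [ 0.2 -0.7 -3.7] w 8.9
```

View pics/s4z.png

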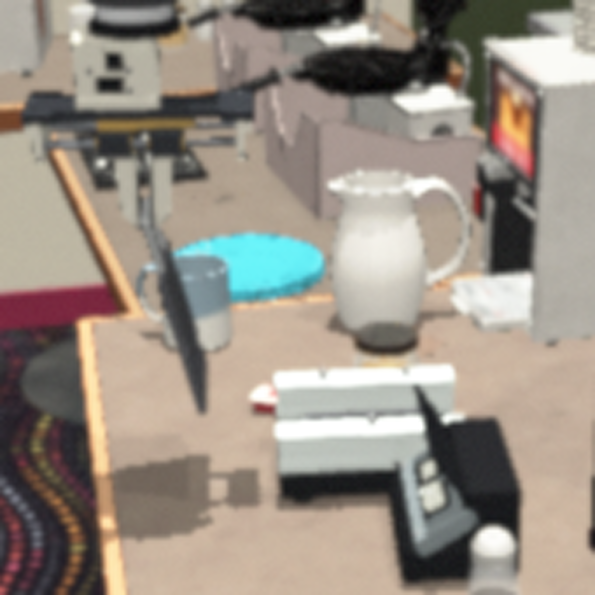

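```bash
python3 -m jog '[1,0,0,-0,0,1,0,10,25,0,1,0,20,25,0,1,0,25,0,0,1,0,25,0,0]'; python3 plan.py;  python3 -m jog '[1,0,25,0,0,1,0,25,0,0,1,0,25,0,0,1,0,15,0,0,1,0,0,0,0]'; python3 plan.py; python3 -c "
from h import *
im,d,c=save('side','s5'); cv2.imwrite('pics/s5z.png',cv2.resize(im[80:250,150:320,::-1],None,fx=3.5,fy=3.5,interpolation=cv2.INTER_CUBIC))"
```

```text
time: 5.95
tool_pos: [462.4, 82.3, 228.0]
tcp_rot: [-3.125, 0.004, 1.451]
contact_force: [-1.0, 0.6, -2.9]
grip_width: 9.0
pose [462.4  82.3 228. ] [-179.08    0.24   83.15] t 5.95 F [-1.   0.6 -2.9] w 9.0
time: 6.45
tool_pos: [558.6, 69.4, 220.3]
tcp_rot: [-3.114, 0.005, 1.448]
contact_force: [-0.7, 1.1, -2.1]
grip_width: 9.0
pose [558.6  69.4 220.3] [-178.4     0.29   82.95] t 6.45 F [-0.7  1.1 -2.1] w 9.0
```

View pics/s5z.png

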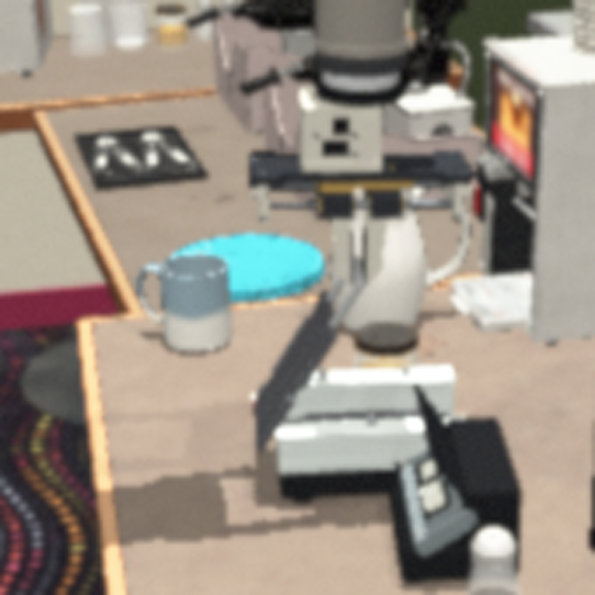

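```bash
python3 -m jog '[1,0,0,-15,0,1,0,0,-15,0,1,0,0,-12,0,1,0,0,0,0]'; python3 plan.py; python3 -c "
from h import *
im,d,c=save('side','s6'); cv2.imwrite('pics/s6z.png',cv2.resize(im[80:250,150:320,::-1],None,fx=3.5,fy=3.5,interpolation=cv2.INTER_CUBIC))"
```

```text
time: 6.9
tool_pos: [557.8, 69.6, 262.1]
tcp_rot: [-3.111, 0.006, 1.448]
contact_force: [0.9, 0.5, -4.7]
grip_width: 8.8
pose [557.8  69.6 262.1] [-178.22    0.32   82.98] t 6.9 F [ 0.9  0.5 -4.7] w 8.8
```

View pics/s6z.png

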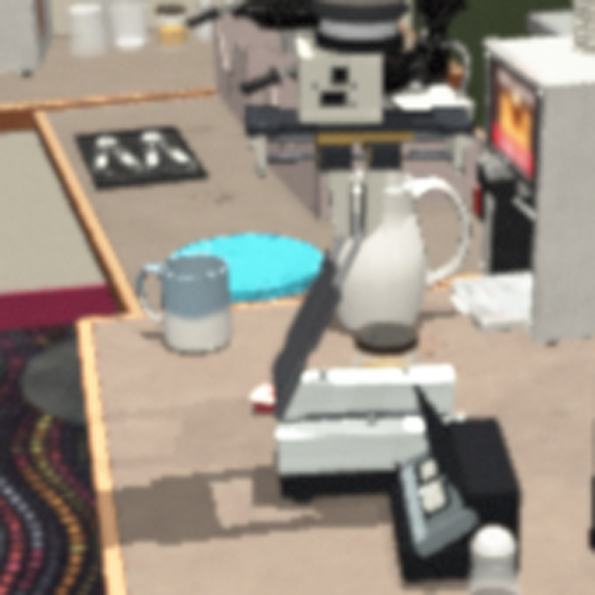

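```bash
cat >> h.py <<'E'
BX,BY,BA=566.,70.4,np.radians(-7.0)
def tobase(W):
    x=W[...,0]-BX;y=W[...,1]-BY; return np.stack([x*np.cos(BA)+y*np.sin(BA),-x*np.sin(BA)+y*np.cos(BA),W[...,2]],-1)
E
python3 - <<'E'
from h import *
np.set_printoptions(precision=1,suppress=True,linewidth=200)
im,d,W,c=cloud('s6'); B=tobase(W)
for v in range(150,206,4):
    s=[(u,*B[v,u].round().astype(int)) for u in range(222,260) if abs(B[v,u,1])<62 and B[v,u,2]>77]
    print(v,s[:1],s[len(s)//2:len(s)//2+1],s[-1:])
# ledge near-end check in first image
im,d,W,c=cloud('side0'); B=tobase(W)
m=(abs(B[...,2]-76)<4)&(B[...,1]<-38)&(B[...,1]>-66)&(abs(B[...,0])<100); print(B[m].min(0),B[m].max(0),np.median(B[m],0))
E
```

```text
150 [(245, np.int64(-26), np.int64(27), np.int64(219))] [(250, np.int64(-15), np.int64(-30), np.int64(239))] [(252, np.int64(-9), np.int64(-37), np.int64(241))]
154 [(242, np.int64(-35), np.int64(48), np.int64(198))] [(245, np.int64(-26), np.int64(31), np.int64(204))] [(250, np.int64(-15), np.int64(-36), np.int64(229))]
158 [(241, np.int64(-40), np.int64(25), np.int64(193))] [(245, np.int64(-29), np.int64(-11), np.int64(207))] [(248, np.int64(-21), np.int64(-31), np.int64(214))]
162 [(238, np.int64(-49), np.int64(48), np.int64(171))] [(242, np.int64(-39), np.int64(-18), np.int64(197))] [(246, np.int64(-28), np.int64(-44), np.int64(207))]
166 [(236, np.int64(-56), np.int64(49), np.int64(157))] [(241, np.int64(-43), np.int64(-31), np.int64(189))] [(246, np.int64(-29), np.int64(-56), np.int64(198))]
170 [(234, np.int64(-63), np.int64(54), np.int64(141))] [(239, np.int64(-50), np.int64(-33), np.int64(177))] [(244, np.int64(-35), np.int64(-50), np.int64(183))]
174 [(232, np.int64(-70), np.int64(50), np.int64(128))] [(237, np.int64(-56), np.int64(-27), np.int64(161))] [(242, np.int64(-42),
[... 511 characters left out ...]
]
190 [(228, np.int64(-86), np.int64(-4), np.int64(97))] [(232, np.int64(-74), np.int64(-55), np.int64(120))] [(235, np.int64(-65), np.int64(-51), np.int64(118))]
194 [(228, np.int64(-87), np.int64(-26), np.int64(93))] [(231, np.int64(-78), np.int64(-57), np.int64(108))] [(233, np.int64(-72), np.int64(-56), np.int64(107))]
198 [(228, np.int64(-87), np.int64(-49), np.int64(91))] [(230, np.int64(-81), np.int64(-56), np.int64(94))] [(256, np.int64(0), np.int64(-52), np.int64(87))]
202 [(231, np.int64(-79), np.int64(-53), np.int64(78))] [(243, np.int64(-41), np.int64(-57), np.int64(78))] [(257, np.int64(2), np.int64(-61), np.int64(77))]
[-85.3 -65.9  72.1] [ 82.9 -40.4  80. ] [-19.7 -56.1  75.9]
```

```bash
cat > bp.py <<'E'
from h import *
o=get_obs(); b=tobase(np.array(o['tool_pos'])); print('base TCP',b.round(1),'rot',np.degrees(o['tcp_rot']).round(1),'F',np.round(o['contact_force'],1),'t',round(o['time'],2),'w',round(o['grip_width'],1))
E
python3 -m jog '[1,1.7,10,0,0,1,0,9,0,0,1,0,0,8,0,1,0,0,5,0]'; python3 bp.py
python3 -m jog '[1,0,0,4,0]'; python3 bp.py
```

```text
time: 7.35
tool_pos: [584.9, 68.3, 253.1]
tcp_rot: [-3.133, 0.004, 1.448]
contact_force: [6.4, -0.4, 14.6]
grip_width: 8.8
base TCP [1.900e+01 2.000e-01 2.531e+02] rot [-179.5    0.2   83. ] F [ 6.4 -0.4 14.6] t 7.35 w 8.8
time: 7.45
tool_pos: [588.0, 68.0, 251.7]
tcp_rot: [3.14, 0.003, 1.448]
contact_force: [3.7, -0.5, 8.5]
grip_width: 8.9
base TCP [ 22.1   0.3 251.7] rot [179.9   0.2  83. ] F [ 3.7 -0.5  8.5] t 7.45 w 8.9
```

Run:
```python
from h import *
im,d,c=save('side','s7'); cv2.imwrite('pics/s7z.png',cv2.resize(im[80:250,150:320,::-1],None,fx=3.5,fy=3.5,interpolation=cv2.INTER_CUBIC))
im,d,W,c=cloud('s7'); B=tobase(W)
for v in range(150,206,4):
    s=[(u,*B[v,u].round().astype(int).tolist()) for u in range(222,260) if abs(B[v,u,1])<62 and B[v,u,2]>77]
    print(v,s[:1],s[len(s)//2:len(s)//2+1],s[-1:])
```

```text
150 [(256, 9, 37, 214)] [(258, 11, -10, 231)] [(259, 14, -12, 231)]
154 [(252, -3, 49, 196)] [(254, 2, 31, 203)] [(256, 9, 31, 202)]
158 [(251, -7, 35, 188)] [(254, 1, 15, 195)] [(259, 12, -34, 214)]
162 [(248, -16, 52, 168)] [(253, -4, -3, 189)] [(258, 9, -31, 200)]
166 [(246, -23, 52, 154)] [(252, -9, -29, 187)] [(257, 4, -51, 195)]
170 [(244, -30, 53, 140)] [(250, -15, -26, 172)] [(256, 1, -53, 183)]
174 [(242, -37, 49, 127)] [(248, -21, -17, 155)] [(254, -6, -55, 171)]
178 [(240, -44, 55, 110)] [(246, -28, -15, 141)] [(252, -11, -51, 156)]
182 [(240, -45, 19, 112)] [(245, -32, -31, 135)] [(250, -18, -50, 143)]
186 [(237, -55, 45, 86)] [(244, -36, -37, 124)] [(259, 20, 53, 78)]
190 [(231, -76, 35, 77)] [(241, -45, -33, 108)] [(246, -31, -55, 118)]
194 [(238, -54, -13, 85)] [(241, -46, -45, 100)] [(244, -37, -56, 105)]
198 [(238, -56, -36, 82)] [(241, -47, -53, 90)] [(256, 0, -49, 86)]
202 [(229, -85, -52, 78)] [(240, -51, -56, 78)] [(252, -13, -59, 77)]
```

View pics/s7z.png

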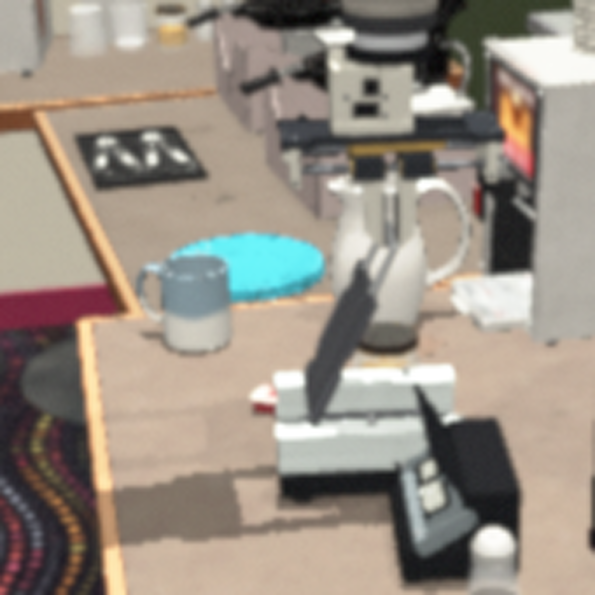

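```bash
python3 -m jog '[1,0,-2,-6,0,1,0,-12,0,0,1,0,0,0,0]'; python3 bp.py
```

```text
time: 7.8
tool_pos: [576.3, 69.4, 258.7]
tcp_rot: [3.135, 0.002, 1.448]
contact_force: [0.0, 0.4, -3.8]
grip_width: 8.9
base TCP [ 10.4   0.3 258.7] rot [1.796e+02 1.000e-01 8.290e+01] F [ 0.   0.4 -3.8] t 7.8 w 8.9
```

```bash
python3 -m jog '[1,0,-4,0,0,1,0,0,5,0,1,0,0,5,0]'; python3 bp.py;python3 -m jog '[1,0,0,4,0]'; python3 bp.py
```

```text
time: 8.1
tool_pos: [579.9, 68.9, 256.6]
tcp_rot: [3.109, 0.001, 1.447]
contact_force: [6.1, -1.6, 17.0]
grip_width: 8.6
base TCP [1.400e+01 2.000e-01 2.566e+02] rot [1.781e+02 1.000e-01 8.290e+01] F [ 6.1 -1.6 17. ] t 8.1 w 8.6
time: 8.2
tool_pos: [582.5, 68.6, 255.7]
tcp_rot: [3.1, 0.0, 1.447]
contact_force: [2.9, -1.4, 9.2]
grip_width: 8.9
base TCP [1.660e+01 2.000e-01 2.557e+02] rot [177.6   0.   82.9] F [ 2.9 -1.4  9.2] t 8.2 w 8.9
```

Run:
```python
from h import *
im,d,c=save('side','s8'); cv2.imwrite('pics/s8z.png',cv2.resize(im[110:210,210:310,::-1],None,fx=6,fy=6,interpolation=cv2.INTER_CUBIC))
im,d,W,c=cloud('s8'); B=tobase(W)
for v in range(126,206,4):
    s=[(u,*B[v,u].round().astype(int).tolist()) for u in range(222,275) if abs(B[v,u,1])<62 and B[v,u,2]>77]
    print(v,s[:1],s[len(s)//2:len(s)//2+1],s[-1:])
```

```text
126 [(228, -78, -40, 319)] [(257, 6, -40, 316)] [(274, 57, -34, 312)]
130 [(231, -70, -36, 306)] [(256, 3, -37, 303)] [(268, 41, -16, 295)]
134 [(252, -7, -11, 283)] [(261, 22, 3, 277)] [(267, 39, -13, 282)]
138 [(252, -7, -14, 272)] [(261, 20, -13, 270)] [(267, 39, -9, 268)]
142 [(253, -4, -12, 258)] [(259, 18, 26, 244)] [(266, 36, -13, 257)]
146 [(253, -4, -10, 244)] [(260, 18, -11, 244)] [(266, 36, -10, 243)]
150 [(255, 6, 32, 216)] [(259, 12, -33, 239)] [(261, 18, -34, 239)]
154 [(251, -6, 53, 195)] [(255, 6, 33, 202)] [(260, 15, -32, 226)]
158 [(250, -11, 32, 189)] [(254, 0, 5, 199)] [(258, 10, -25, 211)]
162 [(248, -16, 56, 166)] [(252, -7, -4, 190)] [(256, 3, -30, 200)]
166 [(246, -22, 59, 151)] [(251, -12, -26, 185)] [(256, 1, -52, 196)]
170 [(245, -27, 50, 141)] [(250, -16, -28, 173)] [(255, -2, -52, 183)]
174 [(243, -33, 54, 125)] [(248, -22, -25, 159)] [(253, -8, -54, 171)]
178 [(242, -38, 30, 121)] [(247, -25, -28, 146)] [(251, -15, -58, 159)]
182 [(241, -42, 16, 113)] [(246, -29, -37, 137)] [(250, -18, -51, 143)]
186 [(238, -51, 51, 83)] [(248, -24, -46, 127)] [(269, 54, 52, 77)]
190 [(239, -50, 7, 89)] [(243, -39, -40, 112)] [(246, -31, -50, 116)]
194 [(239, -51, -7, 82)] [(242, -43, -48, 102)] [(244, -37, -53, 104)]
198 [(240, -50, -43, 85)] [(242, -44, -50, 88)] [(256, 0, -52, 87)]
202 [(230, -82, -52, 77)] [(247, -29, -57, 77)] [(257, 2, -61, 77)]
```

View pics/s8z.png

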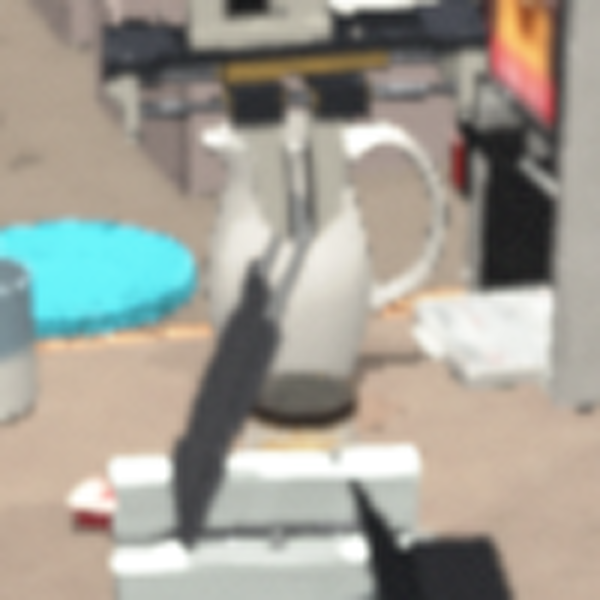

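```bash
python3 -m jog '[1,0,-1,-7,0,1,0,-10,0,0,1,0,-2,0,0,1,0,0,0,0]'; python3 bp.py
```

```text
time: 8.65
tool_pos: [567.6, 70.2, 260.2]
tcp_rot: [3.106, 0.001, 1.447]
contact_force: [1.1, -0.3, 0.7]
grip_width: 8.9
base TCP [  1.6  -0.  260.2] rot [1.78e+02 1.00e-01 8.29e+01] F [ 1.1 -0.3  0.7] t 8.65 w 8.9
```

```bash
python3 - <<'E'
from h import *
im,d,c=save('side','s9'); a=cv2.resize(im[125:215,210:300,::-1],None,fx=6,fy=6,interpolation=cv2.INTER_CUBIC)
cv2.imwrite('pics/s9z.png',a)
im,d,W,c=cloud('s9'); B=tobase(W)
for v in range(146,206,4):
    s=[(u,*B[v,u].round().astype(int).tolist()) for u in range(222,275) if abs(B[v,u,1])<62 and B[v,u,2]>79]
    print(v,s[:1],s[len(s)//2:len(s)//2+1],s[-1:])
E
python3 bp.py
```

```text
146 [(250, -13, -10, 245)] [(255, 1, -22, 249)] [(260, 17, -17, 246)]
150 [(250, -10, 31, 217)] [(254, -3, -29, 239)] [(256, 3, -30, 239)]
154 [(248, -16, 48, 197)] [(251, -7, 32, 203)] [(255, 0, -29, 226)]
158 [(247, -20, 29, 191)] [(250, -13, 2, 201)] [(253, -6, -33, 214)]
162 [(245, -26, 49, 169)] [(249, -18, -19, 196)] [(252, -9, -34, 202)]
166 [(244, -31, 26, 165)] [(248, -21, -26, 186)] [(252, -11, -53, 197)]
170 [(243, -34, 30, 149)] [(247, -25, -26, 173)] [(251, -14, -54, 184)]
174 [(241, -40, 53, 126)] [(246, -28, -30, 161)] [(250, -18, -53, 171)]
178 [(240, -45, 32, 121)] [(244, -35, -27, 146)] [(248, -24, -52, 157)]
182 [(239, -48, 29, 108)] [(243, -38, -26, 132)] [(246, -29, -38, 138)]
186 [(237, -54, 53, 82)] [(243, -40, -48, 129)] [(266, 42, 43, 82)]
190 [(238, -53, 8, 89)] [(241, -46, -41, 112)] [(244, -37, -53, 117)]
194 [(238, -54, -7, 82)] [(241, -47, -51, 103)] [(243, -40, -55, 105)]
198 [(239, -53, -44, 86)] [(241, -47, -50, 89)] [(256, 0, -54, 88)]
202 [] [] []
base TCP [  1.8   0.  260.3] rot [178.    0.   82.9] F [ 0.5 -0.6 -2.6] t 8.7 w 9.0
```

View pics/s9z.png

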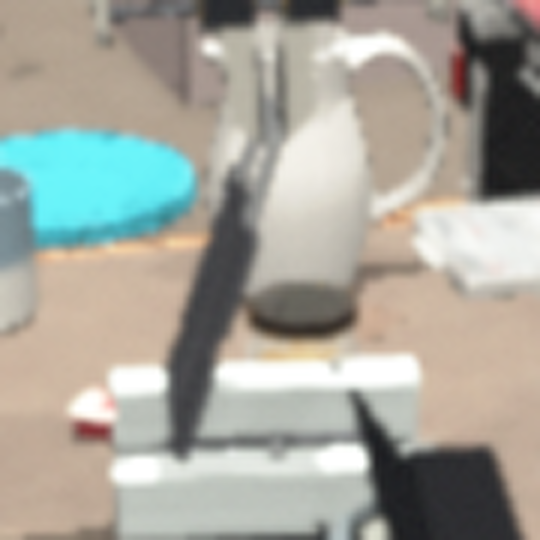

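```bash
python3 -m jog '[1,0,0,-10,0,1,0,0,-4,0,1,0,-10,0,0,1,0,-4,0,0,1,0,0,0,0]'; python3 bp.py;python3 - <<'E'
from h import *
im,d,c=save('side','s10'); a=cv2.resize(im[125:215,210:300,::-1],None,fx=6,fy=6,interpolation=cv2.INTER_CUBIC)
cv2.imwrite('pics/s10z.png',a)
E
python3 bp.py
```

```text
time: 9.2
tool_pos: [551.6, 72.1, 273.3]
tcp_rot: [3.111, 0.001, 1.447]
contact_force: [0.4, 0.3, -5.0]
grip_width: 9.0
base TCP [-14.5  -0.  273.3] rot [1.782e+02 1.000e-01 8.290e+01] F [ 0.4  0.3 -5. ] t 9.2 w 9.0
base TCP [-1.430e+01 -1.000e-01  2.733e+02] rot [1.782e+02 1.000e-01 8.290e+01] F [ 0.1 -0.9 -4.5] t 9.25 w 9.0
```

View pics/s10z.png

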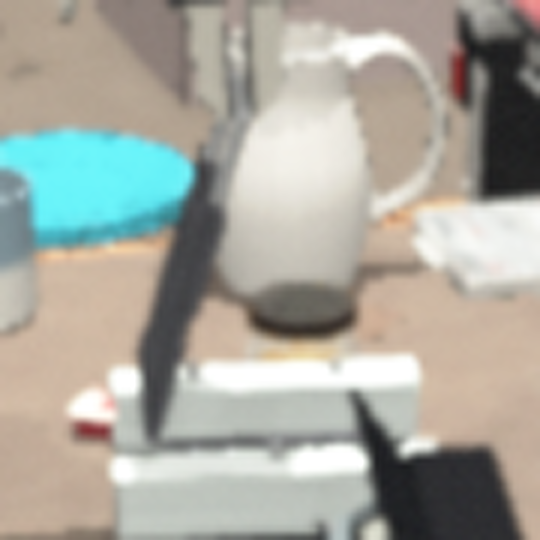

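```bash
python3 -m jog '[1,0,0,8,0,1,0,0,2,0,1,0,0,0,0]'; python3 bp.py;python3 -m jog '[1,0,0,3,0,1,0,0,0,0]'; python3 bp.py
```

```text
time: 9.55
tool_pos: [552.0, 72.0, 262.0]
tcp_rot: [3.111, 0.001, 1.447]
contact_force: [1.0, 1.0, -3.5]
grip_width: 9.2
base TCP [-1.41e+01 -1.00e-01  2.62e+02] rot [1.783e+02 1.000e-01 8.290e+01] F [ 1.   1.  -3.5] t 9.55 w 9.2
time: 9.75
tool_pos: [554.0, 71.7, 260.6]
tcp_rot: [3.105, 0.001, 1.446]
contact_force: [0.4, 0.5, -4.0]
grip_width: 8.8
base TCP [-1.200e+01 -2.000e-01  2.606e+02] rot [1.779e+02 1.000e-01 8.290e+01] F [ 0.4  0.5 -4. ] t 9.75 w 8.8
```

```bash
python3 - <<'E'
from h import *
im,d,c=save('wrist','w11'); save('side','s11'); a=cv2.resize(im[:,:,::-1],None,fx=1.5,fy=1.5,interpolation=cv2.INTER_CUBIC)
cv2.imwrite('pics/w11z.png',a)
im,d,c=load('s11'); a=cv2.resize(im[105:205,210:310,::-1],None,fx=6,fy=6,interpolation=cv2.INTER_CUBIC)
cv2.imwrite('pics/s11z.png',a)
E
python3 bp.py
```

```text
base TCP [-1.230e+01 -2.000e-01  2.605e+02] rot [1.78e+02 1.00e-01 8.29e+01] F [ 1.1 -0.3 -0.5] t 9.85 w 8.9
```

View pics/w11z.png

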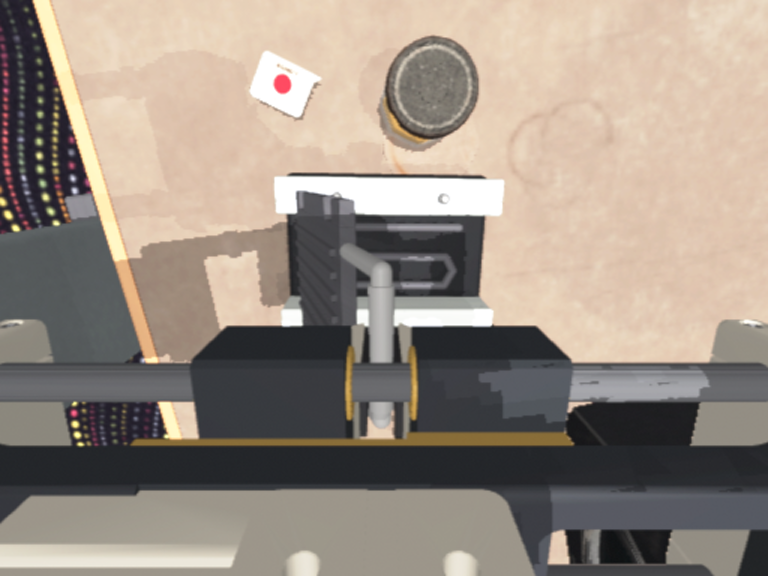

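View pics/s11z.png

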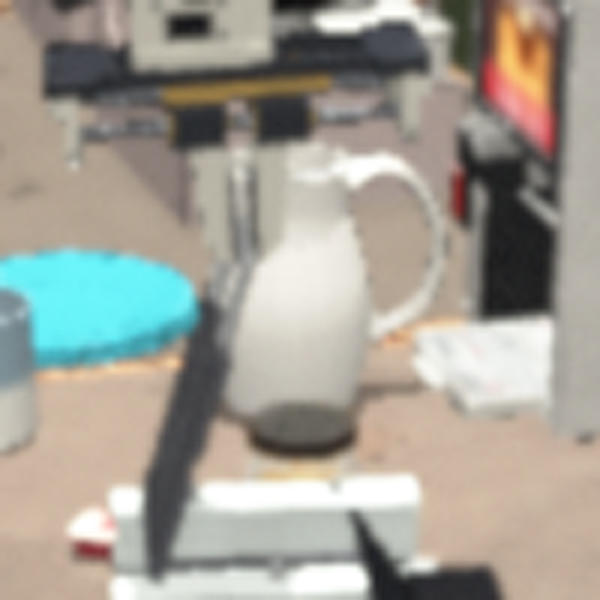

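Run:
```python
from h import *
np.set_printoptions(precision=1,suppress=True,linewidth=150)
im,d,W,c=cloud('w11'); B=tobase(W)
for n,(u,v) in dict(bar=(380,300),bar2=(380,280),ledgefar=(490,195),led=(400,195),pl=(340,215),pl2=(312,215),pl3=(318,250),pl4=(345,240)).items(): print(n,B[int(v/1.5),int(u/1.5)])
f,cx,cy,R,t=c
Bp=lambda u,v,z: tobase(onplane(u/1.5,v/1.5,z,c))
print('pins',Bp(336,197,84),Bp(444,199,84),'ledge corners',Bp(276,178,75),Bp(503,180,75),Bp(276,211,75),Bp(503,213,75))
```

```text
bar [-12.2  23.6 248.4]
bar2 [-12.1  31.2 247.2]
ledgefar [76.8 52.7 76.1]
led [ 8.6 52.9 74.4]
pl [-29.   50.5 202.5]
pl2 [-49.   44.9 141.1]
pl3 [-44.6  26.4 155.2]
pl4 [-26.6  38.6 201.6]
pins [-38.2  52.1  84. ] [41.2 50.4 84. ] ledge corners [-82.6  65.6  75. ] [87.1 63.7 75. ] [-84.2  41.5  75. ] [88.9 39.1 75. ]
```

```bash
python3 -m jog '[1,0,9,2,0,1,0,9,3,0,1,0,9,4,0,1,0,4,3,0,1,0,0,0,0]'; python3 bp.py; python3 -c "
from h import *
im,d,c=save('wrist','w12')"
```

```text
time: 10.35
tool_pos: [588.0, 67.5, 248.8]
tcp_rot: [3.106, 0.001, 1.446]
contact_force: [-0.1, 0.4, 0.1]
grip_width: 8.6
base TCP [ 2.220e+01 -2.000e-01  2.488e+02] rot [1.78e+02 1.00e-01 8.29e+01] F [-0.1  0.4  0.1] t 10.35 w 8.6
```

View pics/w12.png

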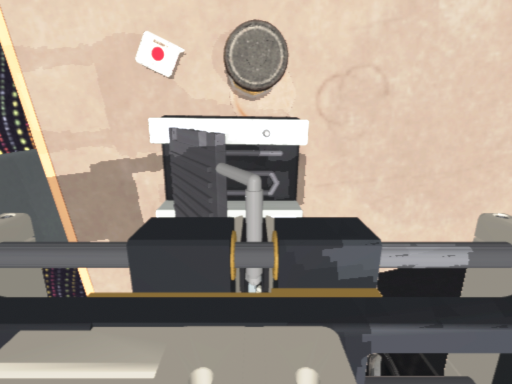

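```bash
python3 -m jog '[1,0,10,5,0,1,0,10,6,0,1,0,9,7,0,1,0,7,8,0,1,0,0,0,0]'; python3 bp.py
```

```text
time: 10.9
tool_pos: [628.1, 62.4, 222.0]
tcp_rot: [3.105, 0.001, 1.446]
contact_force: [-0.2, -0.1, -1.2]
grip_width: 8.9
base TCP [ 62.6  -0.4 222. ] rot [177.9   0.   82.9] F [-0.2 -0.1 -1.2] t 10.9 w 8.9
```

```bash
python3 -m jog '[1,0,7,9,0,1,0,7,10,0,1,0,5,10,0,1,0,3,6,0,1,0,0,0,0]'; python3 bp.py; python3 -c "
from h import *
im,d,c=save('wrist','w13');im,d,c=save('side','s13'); cv2.imwrite('pics/s13z.png',cv2.resize(im[105:205,210:310,::-1],None,fx=6,fy=6,interpolation=cv2.INTER_CUBIC))"
```

```text
time: 11.4
tool_pos: [655.1, 58.8, 185.0]
tcp_rot: [3.1, 0.001, 1.446]
contact_force: [1.9, -1.1, 0.0]
grip_width: 9.1
base TCP [ 89.9  -0.6 185. ] rot [177.6   0.   82.9] F [ 1.9 -1.1  0. ] t 11.4 w 9.1
```

View pics/w13.png

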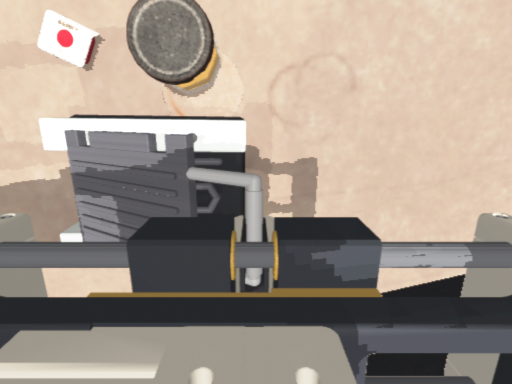

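View pics/s13z.png

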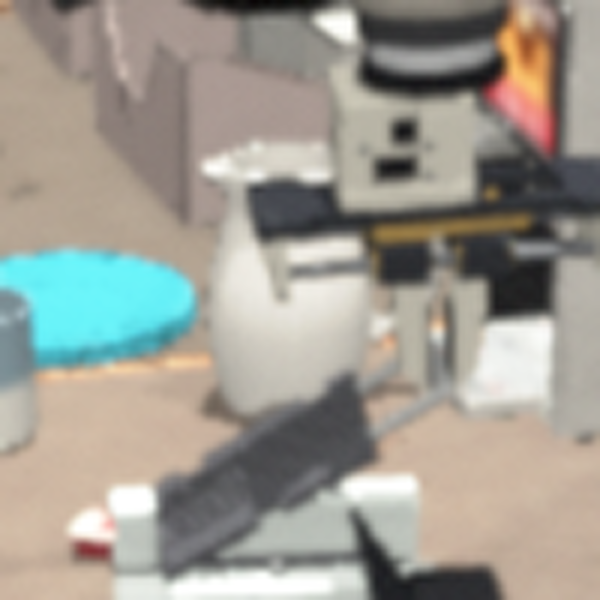

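```bash
python3 -m jog '[1,0,4,9,0,1,0,3,9,0,1,0,2,7,0,1,0,0,2,0,1,0,0,0,0]'; python3 bp.py; python3 -c "
from h import *
im,d,c=save('wrist','w14'); cv2.imwrite('pics/w14z.png',cv2.resize(im[90:250,20:280,::-1],None,fx=3,fy=3,interpolation=cv2.INTER_CUBIC))
im,d,c=save('side','s14'); cv2.imwrite('pics/s14z.png',cv2.resize(im[155:215,220:310,::-1],None,fx=8,fy=8,interpolation=cv2.INTER_CUBIC))"
```

```text
time: 12.0
tool_pos: [665.3, 57.8, 157.4]
tcp_rot: [3.1, 0.001, 1.446]
contact_force: [2.6, -0.3, 1.1]
grip_width: 9.0
base TCP [100.1  -0.4 157.4] rot [177.6   0.   82.9] F [ 2.6 -0.3  1.1] t 12.0 w 9.0
```

View pics/w14z.png

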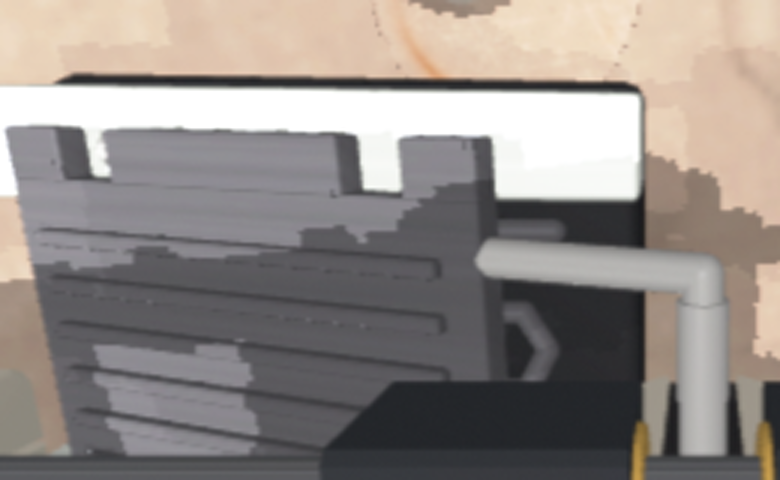

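View pics/s14z.png

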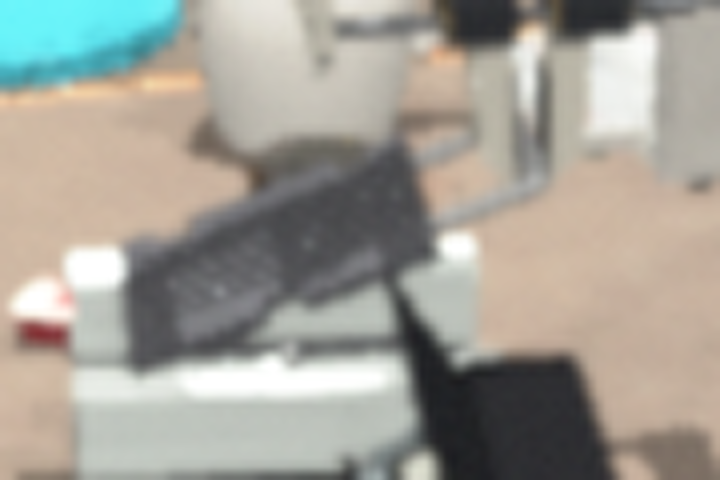

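Run:
```python
from h import *
np.set_printoptions(precision=1,suppress=True,linewidth=150)
im,d,W,c=cloud('w14'); B=tobase(W)
g=im.astype(float).min(2); e=np.clip((g-190)/65*255,0,255).astype(np.uint8)
cv2.imwrite('pics/w14e.png',cv2.resize(e[105:165,0:240],None,fx=3.3,fy=3.3,interpolation=cv2.INTER_CUBIC))
for n,(u,v) in dict(nl=(16,132),nf=(340,150),far=(480,145),nearedge=(30,190),le=(630,150),le2=(560,150)).items(): print(n,B[90+v//3,20+u//3])
f=lambda u,v,z: tobase(onplane(20+u/3,90+v/3,z,c))
print(f(640,95,75),f(640,200,75), 'near tl corner',f(8,126,83))
```

```text
nl [-58.9  56.1  85.1]
nf [ 27.8  54.  116.7]
far [ 58.3  55.8 125.9]
nearedge [-58.1  42.7  85.1]
le [85.2 50.4 76. ]
le2 [67.  50.5 76.5]
[88. 64. 75.] [87.4 37.4 75. ] near tl corner [-61.7  57.4  83. ]
```

View pics/w14e.png

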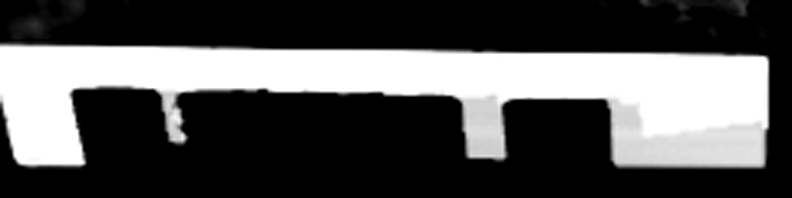

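```bash
python3 -m jog '[1,0.3,-2,0,0,1,0,1,6,0,1,0,1,6,0,1,0,1,5,0,1,0,0,0,0]'; python3 bp.py; python3 -c "
from h import *
im,d,c=save('wrist','w15'); cv2.imwrite('pics/w15z.png',cv2.resize(im[90:250,0:260,::-1],None,fx=3,fy=3,interpolation=cv2.INTER_CUBIC))
im,d,c=save('side','s15'); cv2.imwrite('pics/s15z.png',cv2.resize(im[155:215,220:310,::-1],None,fx=8,fy=8,interpolation=cv2.INTER_CUBIC))"
```

```text
time: 12.6
tool_pos: [667.1, 58.0, 140.2]
tcp_rot: [3.099, 0.001, 1.447]
contact_force: [2.3, -0.0, -2.0]
grip_width: 9.1
base TCP [101.9  -0.  140.2] rot [177.5   0.   82.9] F [ 2.3 -0.  -2. ] t 12.6 w 9.1
```

View pics/w15z.png

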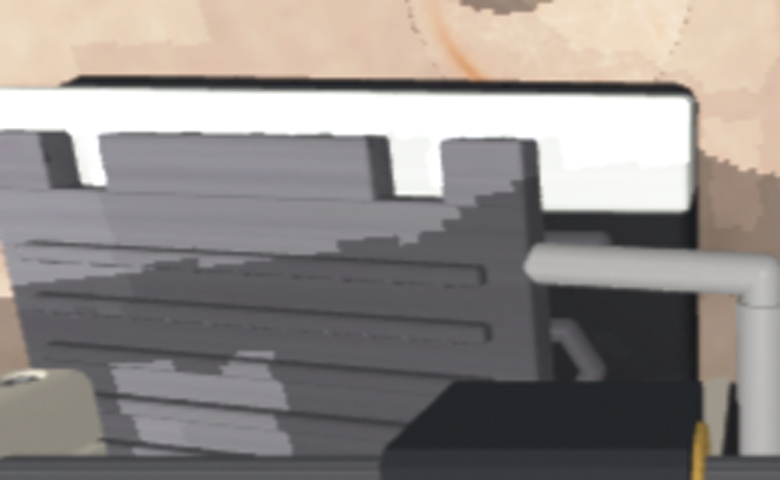

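View pics/s15z.png

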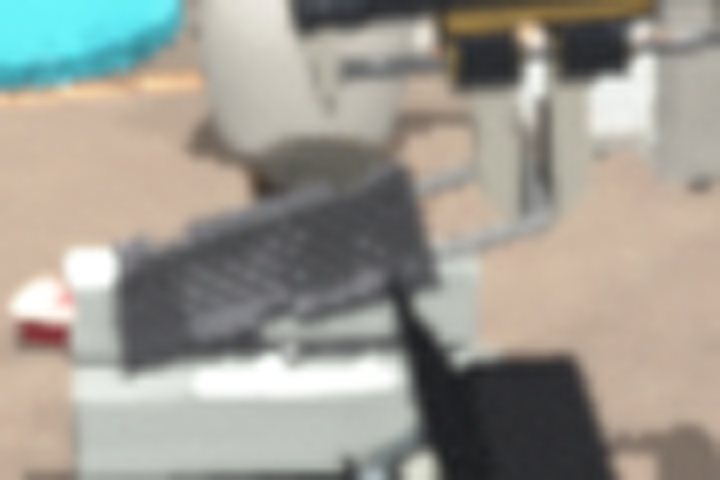

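```bash
python3 -m jog '[1,0,2,7,0,1,0,2,7,0,1,0,1,6,0,1,0,1,2,0,1,0,0,0,0]'; python3 bp.py; python3 -c "
from h import *
im,d,c=save('side','s16'); cv2.imwrite('pics/s16z.png',cv2.resize(im[155:215,220:310,::-1],None,fx=8,fy=8,interpolation=cv2.INTER_CUBIC))"
```

```text
time: 13.2
tool_pos: [672.8, 57.4, 115.8]
tcp_rot: [3.104, 0.001, 1.447]
contact_force: [0.6, -0.2, -0.7]
grip_width: 8.8
base TCP [1.076e+02 1.000e-01 1.158e+02] rot [177.8   0.   82.9] F [ 0.6 -0.2 -0.7] t 13.2 w 8.8
```

View pics/s16z.png

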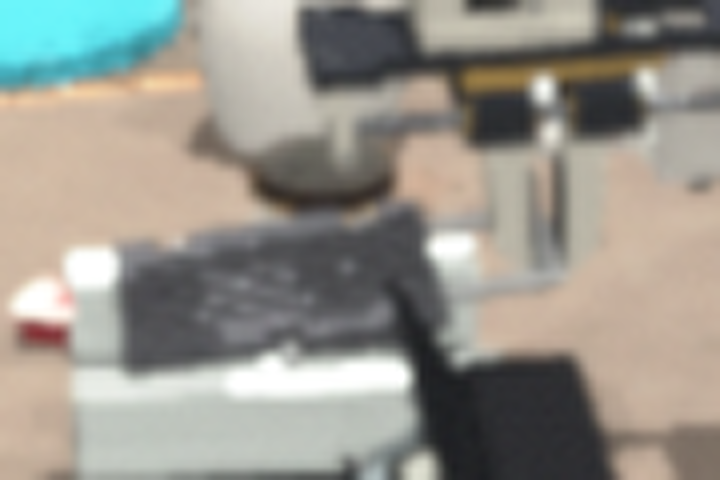

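```bash
python3 -m jog '[1,0,0.5,6,0,1,0,0.5,6,0,1,0,0,4,0,1,0,0,2,0,1,0,0,0,0]'; python3 bp.py; python3 -c "
from h import *
im,d,c=save('side','s17'); cv2.imwrite('pics/s17z.png',cv2.resize(im[155:215,220:310,::-1],None,fx=8,fy=8,interpolation=cv2.INTER_CUBIC))
im,d,c=save('wrist','w17'); cv2.imwrite('pics/w17z.png',cv2.resize(im[90:250,0:260,::-1],None,fx=3,fy=3,interpolation=cv2.INTER_CUBIC))"
```

```text
time: 13.75
tool_pos: [674.7, 57.1, 96.8]
tcp_rot: [3.103, 0.001, 1.447]
contact_force: [1.0, -0.2, -1.1]
grip_width: 8.9
base TCP [109.5   0.   96.8] rot [177.8   0.   82.9] F [ 1.  -0.2 -1.1] t 13.75 w 8.9
```

View pics/s17z.png

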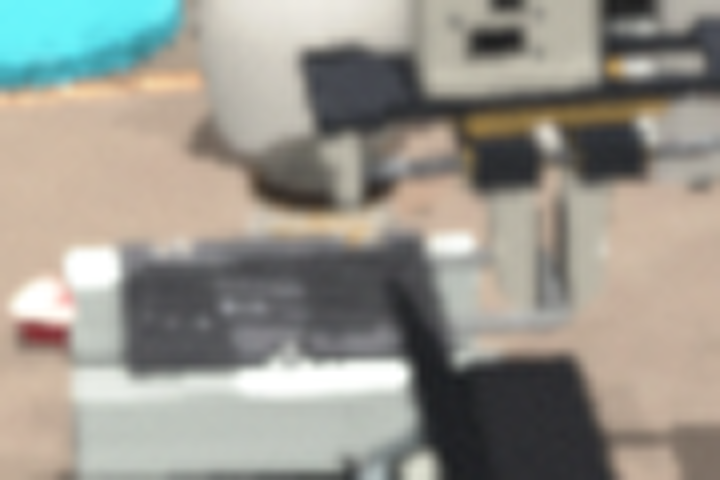

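View pics/w17z.png

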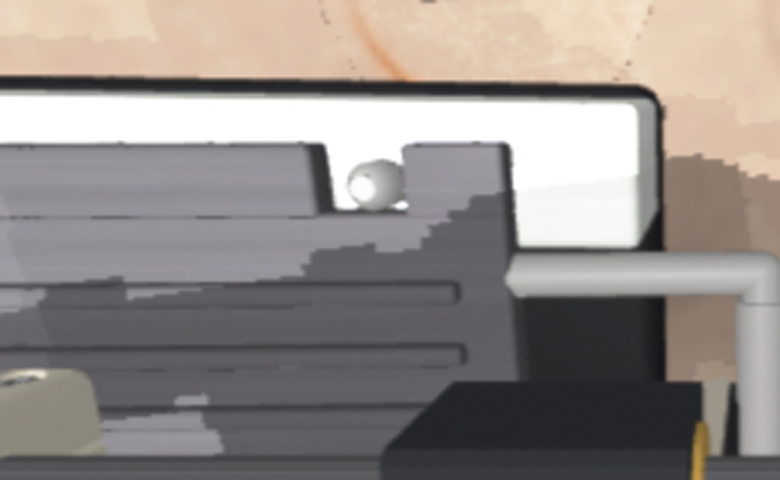

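```bash
python3 -m jog '[1,0,1.3,1,0,1,0,0,2,0,1,0,0,2,0]'; python3 bp.py; python3 -m jog '[1,0,0,2,0,1,0,0,2,0]'; python3 bp.py; python3 -c "
from h import *
im,d,c=save('wrist','w18'); cv2.imwrite('pics/w18z.png',cv2.resize(im[90:250,0:260,::-1],None,fx=3,fy=3,interpolation=cv2.INTER_CUBIC))
np.set_printoptions(precision=1,suppress=True,linewidth=150)
im,d,W,c=cloud('w18');B=tobase(W)
for u,v in [(50,170),(250,170),(460,170),(480,240),(460,230),(250,230),(240,260),(620,145),(755,380)]: print(u,v,B[90+v//3,u//3])"
```

```text
time: 14.15
tool_pos: [675.9, 57.0, 94.1]
tcp_rot: [3.103, 0.001, 1.447]
contact_force: [-6.0, -0.4, 9.1]
grip_width: 8.7
base TCP [1.107e+02 1.000e-01 9.410e+01] rot [177.8   0.   82.9] F [-6.  -0.4  9.1] t 14.15 w 8.7
time: 14.35
tool_pos: [675.9, 57.0, 93.0]
tcp_rot: [3.102, 0.001, 1.447]
contact_force: [-4.2, -0.8, 9.3]
grip_width: 8.6
base TCP [1.107e+02 1.000e-01 9.300e+01] rot [1.777e+02 1.000e-01 8.290e+01] F [-4.2 -0.8  9.3] t 14.35 w 8.6
50 170 [-5.1 54.6 86.3]
250 170 [26.6 54.4 85.9]
460 170 [59.6 53.9 82.8]
480 240 [62.2 41.6 83.3]
460 230 [59.  43.8 83.8]
250 230 [25.4 44.6 86.7]
240 260 [21.9 39.1 84.5]
620 145 [85.7 57.3 75.5]
755 380 [109.4  15.1  82.3]
```

View pics/w18z.png

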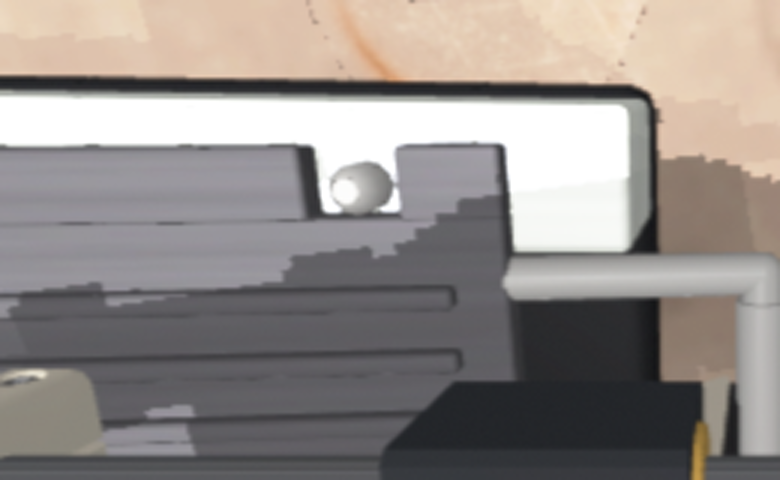

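```bash
cat > pl.py <<'E'
import sys; from h import *
np.set_printoptions(precision=2,suppress=True,linewidth=150)
for t in sys.argv[1:]:
    im,d,W,c=cloud(t);B=tobase(W); m=(d>0)&(im.max(2)<135)&(abs(B[...,0])<58)&(abs(B[...,1])<52)&(abs(B[...,2]-84)<14)
    P=B[m]; A=np.c_[P[:,:2],np.ones(len(P))]
    for _ in range(4):
        k=np.linalg.lstsq(A,P[:,2],rcond=None)[0]; r=P[:,2]-A@k; g=abs(r)<5; A,P=A[g],P[g]
    print(t,len(P),'slope x,y',k[:2],'z0',k[2],'x',P[:,0].min(),P[:,0].max(),'z at -60/60',k[2]-60*k[0],k[2]+60*k[0])
E
python3 -c "
from h import *
save('side','s18');save('top','t18')"; python3 pl.py w18 s18 t18 top0 w1 side0
```

```text
w18 9761 slope x,y [-0.04 -0.01] z0 87.48370052308266 x -20.32050917916482 57.98952075381897 z at -60/60 90.16705387958346 84.80034716658186
s18 437 slope x,y [-0.05  0.02] z0 88.04398318243204 x -57.98528635717538 57.81101637594752 z at -60/60 90.81627282866158 85.2716935362025Traceback (most recent call last):
  File "pl.py", line 8, in <module>
    print(t,len(P),'slope x,y',k[:2],'z0',k[2],'x',P[:,0].min(),P[:,0].max(),'z at -60/60',k[2]-60*k[0],k[2]+60*k[0])
                                                   ~~~~~~~~~~^^
    return umr_minimum(a, axis, None, out, keepdims, initial, where)
ValueError: zero-size array to reduction operation minimum which has no identity
```

```bash
python3 -m jog '[1,0,0,-3,0,1,0,0,0,0]'; python3 bp.py;  python3 -c "
from h import *
save('wrist','w19');save('side','s19')"; python3 pl.py w19 s19
```

```text
time: 14.7
tool_pos: [675.9, 57.1, 97.3]
tcp_rot: [3.1, 0.001, 1.448]
contact_force: [0.9, -0.9, -1.8]
grip_width: 8.9
base TCP [110.7   0.2  97.3] rot [1.776e+02 1.000e-01 8.290e+01] F [ 0.9 -0.9 -1.8] t 14.7 w 8.9
w19 9572 slope x,y [ 0.01 -0.  ] z0 85.42123165178488 x -25.659293610997732 57.97369649396394 z at -60/60 84.94265300181658 85.89981030175318
s19 451 slope x,y [0.01 0.02] z0 85.89915659845582 x -57.629211891779065 57.96309035168744 z at -60/60 85.34548981683203 86.45282338007961
```

```bash
python3 -m jog '[1,0,0,1,0,1,0,0,0,0]'; python3 bp.py; python3 -m jog '[0.85,0,0,0,0,0.75,0,0,0,0,0.7,0,0,0,0]'; python3 bp.py;  python3 -c "
from h import *
save('wrist','w20');save('side','s20')"; python3 pl.py w20 s20
```

```text
time: 15.0
tool_pos: [676.0, 57.1, 95.2]
tcp_rot: [3.101, 0.001, 1.447]
contact_force: [-2.2, 0.5, 1.6]
grip_width: 8.6
base TCP [110.8   0.2  95.2] rot [1.777e+02 1.000e-01 8.290e+01] F [-2.2  0.5  1.6] t 15.0 w 8.6
time: 15.3
tool_pos: [676.5, 57.0, 95.1]
tcp_rot: [3.1, 0.001, 1.447]
contact_force: [-0.3, 0.5, -0.1]
grip_width: 24.9
base TCP [111.3   0.2  95.1] rot [177.6   0.   82.9] F [-0.3  0.5 -0.1] t 15.3 w 24.9
w20 8281 slope x,y [-0. -0.] z0 84.67398228264742 x -24.14008578445376 57.99629466488753 z at -60/60 84.88672800689227 84.46123655840256
s20 434 slope x,y [0.   0.01] z0 85.24641784032663 x -57.97883891680282 57.91886173798616 z at -60/60 85.04432004961853 85.44851563103472
```

```bash
python3 -m jog '[0.7,0,0,-10,0,0.7,0,0,-20,0,0.7,0,0,-40,0,0.7,0,0,-40,0,0.7,0,0,-20,0]'; python3 bp.py; python3 -m jog '[0.8,-35,-20,0,0,0.9,-40,-35,0,0,1,-40,-35,0,0,1,-10,-10,0,0,1,0,0,0,0]'; python3 plan.py; python3 bp.py;  python3 -c "
from h import *
save('wrist','w21');save('side','s21'); save('top','t21')"; python3 pl.py s21
```

```text
time: 15.9
tool_pos: [669.3, 57.8, 227.6]
tcp_rot: [3.108, 0.002, 1.447]
contact_force: [0.4, -0.2, 0.8]
grip_width: 27.7
base TCP [104.1   0.  227.6] rot [1.781e+02 1.000e-01 8.290e+01] F [ 0.4 -0.2  0.8] t 15.9 w 27.7
time: 16.4
tool_pos: [555.6, -54.7, 233.1]
tcp_rot: [3.091, 0.002, 1.45]
contact_force: [0.3, 0.5, -0.5]
grip_width: 0.5
pose [555.6 -54.7 233.1] [1.771e+02 1.000e-01 8.307e+01] t 16.4 F [ 0.3  0.5 -0.5] w 0.5
base TCP [   4.9 -125.4  233.1] rot [1.771e+02 1.000e-01 8.310e+01] F [ 0.3  0.5 -0.5] t 16.4 w 0.5
s21 385 slope x,y [0.01 0.02] z0 85.5237255121743 x -57.76273009913402 57.27201959967692 z at -60/60 85.20169506694693 85.84575595740166
```

View pics/w21.png

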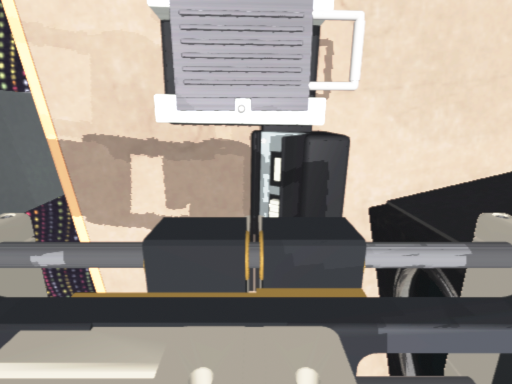

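View pics/s21.png

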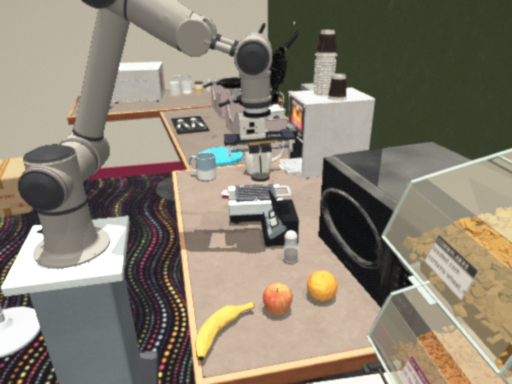

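Run:
```python
from h import *
np.set_printoptions(precision=3,suppress=True,linewidth=150)
o=get_obs(); print(o['joint_positions'],o['tool_pos'],np.degrees(o['tcp_rot']))
im,d,W,c=cloud('t21')
for v in (20,60,100,130,145):
    print(v,[W[v,u].round().astype(int).tolist() for u in (100,140,170,200,240,270,290,300,330,400)])
im,d,W,c=cloud('w21')
cv2.imwrite('pics/w21z.png',cv2.resize(im[110:230,230:380,::-1],None,fx=5,fy=5,interpolation=cv2.INTER_CUBIC))
```

```text
[-0.234  0.395  1.5    0.005  1.196 -0.117] [557.629 -53.046 232.47 ] [177.062   0.073  83.214]
20 [[930, 384, 449], [1031, 338, 300], [1138, 292, 142], [1136, 192, 143], [1141, 60, 133], [1139, -40, 134], [1045, -95, 271], [1048, -125, 266], [1049, -214, 262], [1042, -418, 269]]
60 [[877, 420, 356], [905, 331, 304], [1017, 298, 102], [1137, 234, -117], [1139, 74, -123], [1140, -46, -127], [952, -97, 210], [920, -121, 268], [919, -208, 267], [915, -410, 269]]
100 [[801, 450, 274], [802, 338, 269], [876, 295, 97], [919, 212, -3], [918, 68, -6], [915, -40, -1], [877, -105, 85], [797, -118, 267], [796, -204, 267], [795, -403, 266]]
130 [[826, 587, -47], [760, 379, 134], [801, 312, 16], [805, 210, 0], [804, 68, -2], [802, -39, 0], [800, -109, 4], [730, -123, 206], [721, -208, 228], [741, -436, 162]]
145 [[766, 580, -41], [745, 413, 23], [752, 315, -3], [750, 209, -2], [747, 67, 4], [576, -24, 560], [745, -108, 4], [715, -133, 101], [721, -234, 80], [742, -494, 1]]
```

View pics/w21z.png

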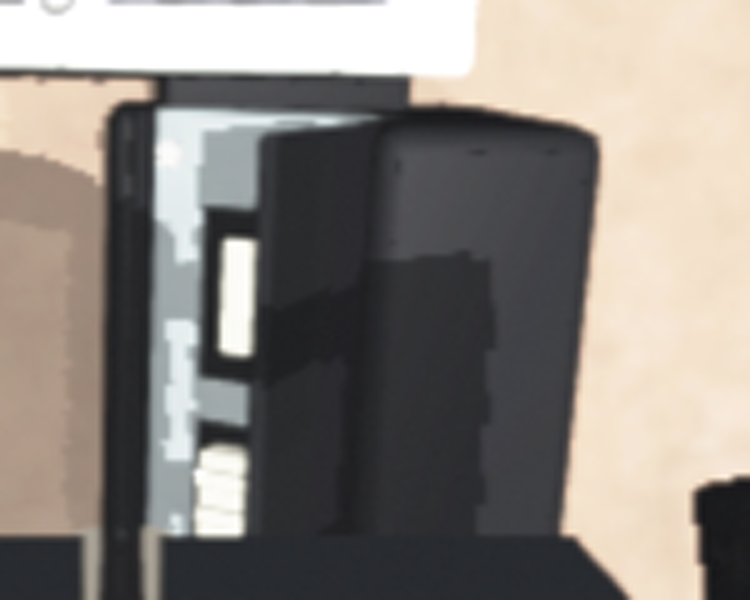

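View pics/t21.png

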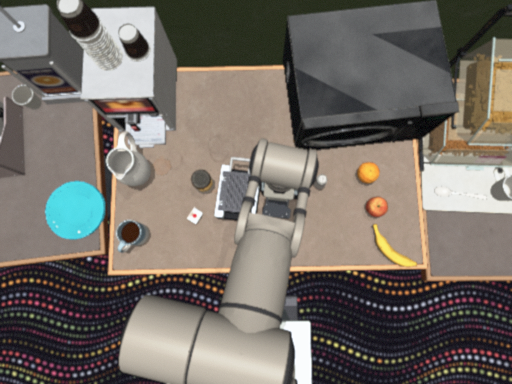

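```bash
python3 plan.py 710 -12 300 83.1 45
python3 - <<'E'
from h import *
np.set_printoptions(precision=1,suppress=True,linewidth=150)
im,d,W,c=cloud('w21');B=tobase(W)
for n,(u,v) in dict(smooth=(240,300),ribbed=(215,490),visor_edge1=(265,250),ve2=(258,500),ve3=(262,140),visor_in=(300,300),panel=(180,300),salt=(0,0)).items(): print(n,B[110+v//5,230+u//5])
for u in (205,215,225,235,245): print(u,B[110+490//5,230+u//5],B[110+300//5,230+u//5])
E
```

```text
pose [557.6 -53.  232.5] [1.7706e+02 7.0000e-02 8.3210e+01] t 16.55 F [ 0.2  0.6 -0.4] w 0.7
14.7,37.4,-15.0,0.0
14.7,37.4,-15.0,0.0
14.7,37.4,-15.0,0.0
14.7,37.4,-15.0,0.0
smooth [  40.7 -115.6   62.4]
ribbed [  35.4 -159.2   66.1]
visor_edge1 [ 35.8 -94.3 126.4]
ve2 [  35.3 -140.7  126.6]
ve3 [ 34.5 -75.3 126. ]
visor_in [  44.6 -105.7  114.2]
panel [  28.2 -117.6   51.6]
salt [-11.2 -51.3  81.4]
205 [  33.3 -159.7   64.7] [  33.5 -116.8   55.9]
215 [  35.4 -159.2   66.1] [  35.6 -116.4   58. ]
225 [  37.5 -158.6   68.2] [  37.9 -116.5   57.5]
235 [  39.2 -157.4   71.8] [  39.7 -115.8   61.5]
245 [  33.5 -139.   125.8] [  41.9 -115.8   61.3]
```

```bash
python3 -m jog '[1,15,37,-15,0,1,15,37,-15,0,1,15,37,-15,0,1,12,37,-12,0,1,0,50,0,0]'; python3 plan.py; python3 -m jog '[1,0,50,0,0,1,0,50,0,0,1,0,50,0,0]'; python3 plan.py; python3 -c "
from h import *; print(get_obs()['joint_positions'].round(3))"
```

```text
time: 17.05
tool_pos: [754.3, -8.8, 297.9]
tcp_rot: [3.098, -0.001, 1.459]
contact_force: [2.3, 0.1, 0.8]
grip_width: 0.4
pose [754.3  -8.8 297.9] [ 1.7751e+02 -5.0000e-02  8.3600e+01] t 17.05 F [2.3 0.1 0.8] w 0.4
time: 17.35
tool_pos: [834.2, -16.4, 287.8]
tcp_rot: [3.073, -0.004, 1.463]
contact_force: [70.3, -5.8, 40.6]
grip_width: 0.7
pose [834.2 -16.4 287.8] [176.08  -0.23  83.85] t 17.35 F [70.3 -5.8 40.6] w 0.7
[-0.113  1.088  0.035  0.005  1.95  -0.004]
```

```bash
python3 -m jog '[1,0,-10,0,0]'; python3 plan.py; python3 -c "
from h import *; print(get_obs()['joint_positions'].round(3))
im,d,c=save('side','s22')"
```

```text
time: 17.45
tool_pos: [825.7, -14.4, 262.1]
tcp_rot: [3.104, -0.004, 1.464]
contact_force: [2.1, 0.4, -5.1]
grip_width: 0.6
pose [825.7 -14.4 262.1] [177.85  -0.24  83.89] t 17.45 F [ 2.1  0.4 -5.1] w 0.6
[-0.112  1.038  0.213  0.005  1.853 -0.004]
```

View pics/s22.png

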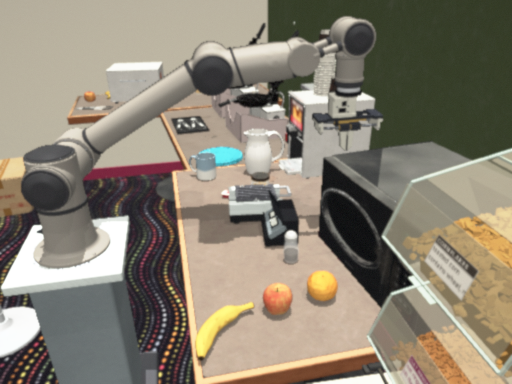

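```bash
python3 - <<'E'
from h import *
np.set_printoptions(precision=1,suppress=True,linewidth=150)
for t in ('top0','side0','w21','s22'):
    im,d,W,c=cloud(t);B=tobase(W)
    m=(d>0)&(B[...,1]<-80)&(B[...,1]>-200)&(B[...,0]>15)&(B[...,0]<125)&(B[...,2]>15)&(B[...,2]<150)
    P=B[m]; print(t,len(P))
    for x in range(20,125,6):
        q=P[(abs(P[:,0]-x)<3)]
        if len(q)>3: print(x,len(q),np.percentile(q[:,2],[5,50,95]))
E
python3 bp.py
```

```text
top0 1126
20 61 [44.  47.9 51.1]
26 71 [45.7 50.1 54.3]
32 121 [ 50.   59.  129.1]
38 121 [ 55.4  67.8 125.5]
44 84 [ 58.1 108.2 117.7]
50 50 [ 98.5 103.9 108.2]
56 43 [88.2 92.3 97.9]
62 69 [83.8 89.5 94.8]
68 72 [87.3 91.5 95.4]
74 71 [88.1 92.1 95.2]
80 65 [88.9 91.6 95.2]
86 67 [89.  91.9 96.1]
92 67 [88.4 92.6 95.4]
98 68 [89.3 92.6 96.3]
104 53 [88.1 90.8 94.1]
110 6 [82.9 85.3 89.4]
side0 750
20 43 [38.9 49.  51.7]
26 43 [46.5 49.5 52.1]
32 67 [ 51.1  56.  126.9]
38 79 [ 56.9  68.9 126.6]
44 68 [ 60.4  71.3 118.4]
50 56 [ 65.2  69.7 109.9]
56 44 [ 67.   94.1 100.2]
62 46 [47.6 90.3 93. ]
68 42 [90.9 93.3 95.1]
74 41 [91.2 93.4 94.8]
80 37 [91.  93.  94.7]
86 40 [91.6 93.2 94.9]
92 36 [91.3 92.9 95. ]
98 42 [91.7 92.9 95.1]
104 36 [91.2 92.8 94.3]
110 7 [89.6 91.  92.1]
w21 6969
20 381 [45.9 48.2 50.5]
26 412 [47.3 49.7 51.7]
32 635 [ 51.3  56.3 126.8]
38 831 [ 56.1  69.1 126.7]
44 420 [ 60.2 113.6 118.7]
50 317 [100.9 105.4 109.9]
56 295 [ 91.7  96.  100.5]
62 444 [87.4 90.2 92.2]
68 460 [91.2 92.4 93.6]
74 435 [91.6 92.7 93.7]
80 439 [91.5 92.7 93.7]
86 428 [91.4 92.7 93.7]
92 442 [91.7 92.7 93.8]
98 428 [91.5 92.7 93.7]
104 387 [90.7 92.2 93.5]
110 32 [86.4 90.5 91.6]
s22 755
20 43 [39.2 48.3 52.2]
26 48 [46.8 49.9 52.6]
32 68 [ 51.7  56.3 128.2]
38 75 [ 56.9  68.8 126.6]
44 70 [ 61.3  72.3 118.8]
50 57 [ 63.   69.8 109.6]
56 46 [ 66.5  93.2 100.2]
62 45 [50.2 90.3 92.9]
68 37 [91.  92.7 94.1]
74 41 [91.3 93.3 94.3]
80 40 [90.9 93.1 95.2]
86 39 [91.5 92.9 95. ]
92 40 [91.3 92.8 94.5]
98 41 [91.5 92.9 94.7]
104 35 [91.  92.8 94.9]
110 7 [90.6 91.4 92.2]
base TCP [263.1 -51.6 264.8] rot [178.1  -0.3  84. ] F [-3.5  1.3 -7. ] t 17.5 w 0.6
```

```bash
python3 plan.py 684 -35 200 173 45
```

```text
pose [820.8 -12.8 264.8] [178.15  -0.26  83.96] t 17.5 F [-3.5  1.3 -7. ] w 0.6
-3.3,-12.3,5.5,-8.1
-1.6,-12.7,5.5,-8.1
0.2,-12.8,5.5,-8.1
2.0,-12.6,5.5,-8.1
3.8,-12.2,5.5,-8.1
5.5,-11.6,5.5,-8.1
7.0,-10.7,5.5,-8.1
8.5,-9.6,5.5,-8.1
9.7,-8.3,5.5,-8.1
10.8,-6.8,5.5,-8.1
11.7,-5.2,5.5,-8.1
```

```bash
python3 -m jog '[1,-3,-25,0,-8,1,-1,-25,0,-8,1,3,-25,0,-8,1,6,-24,0,-8,1,8,-20,0,-8]'; python3 plan.py 684 -35 220 173 45
```

```text
time: 18.0
tool_pos: [707.8, -11.8, 265.4]
tcp_rot: [3.1, 0.028, 2.175]
contact_force: [0.1, -0.6, 1.1]
grip_width: 0.4
pose [707.8 -11.8 265.4] [177.61   1.61 124.62] t 18.0 F [ 0.1 -0.6  1.1] w 0.4
-0.7,-5.8,7.4,-8.1
0.1,-5.8,7.4,-8.1
0.9,-5.7,7.4,-8.1
1.7,-5.6,7.4,-8.1
2.5,-5.3,7.4,-8.1
3.2,-4.9,7.4,-8.1
```

```bash
python3 -m jog '[1,-0.5,-6,3,-8,1,0,-6,5,-8,1,1,-6,5,-8,1,2,-5,5,-8,1,2,-5,5,-8]'; python3 plan.py 684 -35 200 173 45; python3 bp.py
```

```text
time: 18.5
tool_pos: [694.4, -24.9, 262.6]
tcp_rot: [3.124, 0.085, 2.912]
contact_force: [0.4, -0.8, 0.6]
grip_width: 0.1
pose [694.4 -24.9 262.6] [179.01   4.85 166.84] t 18.5 F [ 0.4 -0.8  0.6] w 0.1
6.5,-6.6,30.7,-3.1
6.9,-6.3,30.7,-3.1
base TCP [139.  -78.9 262.6] rot [179.    4.9 166.8] F [ 0.4 -0.8  0.6] t 18.5 w 0.1
```

```bash
cat >> bp.py <<'E'
from scipy.spatial.transform import Rotation as Ro
R=Ro.from_euler('xyz',o['tcp_rot']).as_matrix(); z=R[:,2]
zb=np.array([z[0]*np.cos(BA)+z[1]*np.sin(BA),-z[0]*np.sin(BA)+z[1]*np.cos(BA),z[2]])
print('tilt fwd',np.degrees(np.arctan2(zb[0],-zb[2])).round(2),'left',np.degrees(np.arctan2(zb[1],-zb[2])).round(2),'tip base',(b+25*zb).round(1),'q',o['joint_positions'].round(3))
E
python3 bp.py
python3 -m jog '[1,6,-6,20,-3,1,6,-6,20,-3,1,0,0,12,0,1,0,0,5,0]';python3 bp.py
```

```text
base TCP [139.  -78.9 262.6] rot [179.    4.9 166.8] F [ 0.4 -0.8  0.6] t 18.5 w 0.1
tilt fwd 4.93 left 0.46 tip base [141.2 -78.7 237.7] q [-0.15   0.614  1.051  0.011  1.39  -1.494]
time: 18.9
tool_pos: [693.7, -31.1, 217.5]
tcp_rot: [3.134, 0.113, 3.029]
contact_force: [0.3, 0.2, 0.4]
grip_width: 0.4
base TCP [139.1 -85.2 217.5] rot [179.6   6.5 173.5] F [0.3 0.2 0.4] t 18.9 w 0.4
tilt fwd 6.48 left 0.49 tip base [142.  -85.  192.7] q [-0.16   0.623  1.159  0.014  1.247 -1.622]
```

```bash
python3 -m jog '[1,0,0,-30,0,1,0,0,-30,0,1,0,0,30,0,1,0,0,30,0]';python3 bp.py; python3 -m jog '[1,0,0,30,0,1,0,0,30,0,1,0,0,-30,0,1,0,0,-30,0]';python3 bp.py
```

```text
time: 19.3
tool_pos: [700.8, -28.4, 229.9]
tcp_rot: [3.133, 0.134, 3.026]
contact_force: [-0.5, -0.5, -0.4]
grip_width: 0.7
base TCP [145.8 -81.6 229.9] rot [179.5   7.7 173.4] F [-0.5 -0.5 -0.4] t 19.3 w 0.7
tilt fwd 7.65 left 0.52 tip base [149.1 -81.4 205.1] q [-0.155  0.618  1.137  0.014  1.254 -1.615]
time: 19.7
tool_pos: [704.0, -23.0, 227.7]
tcp_rot: [3.129, 0.133, 3.025]
contact_force: [1.7, 0.0, -0.1]
grip_width: -0.0
base TCP [148.4 -75.9 227.7] rot [179.3   7.6 173.3] F [ 1.7  0.  -0.1] t 19.7 w -0.0
tilt fwd 7.6 left 0.75 tip base [151.7 -75.5 202.9] q [-0.148  0.625  1.129  0.017  1.255 -1.608]
```

```bash
python3 -m jog '[1,45,0,0,0,1,45,0,0,0,1,45,0,0,0]';python3 bp.py; python3 -m jog '[1,0,0,0,0]';python3 bp.py; python3 -m jog '[1,-15,0,0,0,1,-15,0,0,0,1,-15,0,0,0,1,-15,0,0,0]';python3 bp.py
```

```text
time: 20.0
tool_pos: [579.8, -6.5, 218.5]
tcp_rot: [3.129, 0.159, 3.023]
contact_force: [0.3, 0.1, 0.6]
grip_width: 0.3
base TCP [ 23.1 -74.7 218.5] rot [179.3   9.1 173.2] F [0.3 0.1 0.6] t 20.0 w 0.3
tilt fwd 9.1 left 0.76 tip base [ 27.  -74.3 193.8] q [-0.153  0.389  1.559  0.021  1.035 -1.615]
time: 20.1
tool_pos: [573.7, -4.5, 217.3]
tcp_rot: [3.128, 0.151, 3.023]
contact_force: [-0.5, -0.6, -0.3]
grip_width: 0.2
base TCP [ 16.8 -73.4 217.3] rot [179.2   8.6 173.2] F [-0.5 -0.6 -0.3] t 20.1 w 0.2
tilt fwd 8.64 left 0.81 tip base [ 20.6 -73.1 192.6] q [-0.151  0.384  1.571  0.021  1.037 -1.613]
time: 20.5
tool_pos: [637.9, -9.0, 235.4]
tcp_rot: [3.127, 0.164, 3.021]
contact_force: [0.3, -0.1, -0.8]
grip_width: 0.5
base TCP [ 81.1 -70.1 235.4] rot [179.2   9.4 173.1] F [ 0.3 -0.1 -0.8] t 20.5 w 0.5
tilt fwd 9.38 left 0.87 tip base [ 85.1 -69.7 210.7] q [-0.143  0.477  1.369  0.02   1.132 -1.601]
```

```bash
python3 -m jog '[1,45,0,0,0,1,45,0,0,0,1,-15,0,0,0,1,-15,0,0,0,1,-15,0,0,0]';python3 bp.py; python3 -m jog '[1,-20,0,0,0,1,45,0,0,0,1,45,0,0,0,1,-15,0,0,0,1,-15,0,0,0]';python3 bp.py
```

```text
time: 21.0
tool_pos: [599.1, -1.3, 230.2]
tcp_rot: [3.125, 0.168, 3.018]
contact_force: [0.9, -0.4, 0.3]
grip_width: 0.3
base TCP [ 41.6 -67.2 230.2] rot [179.    9.6 172.9] F [ 0.9 -0.4  0.3] t 21.0 w 0.3
tilt fwd 9.63 left 0.96 tip base [ 45.8 -66.8 205.6] q [-0.14   0.409  1.496  0.022  1.069 -1.597]
time: 21.5
tool_pos: [571.7, 3.9, 226.4]
tcp_rot: [3.124, 0.178, 3.015]
contact_force: [1.3, -0.4, 0.7]
grip_width: 0.4
base TCP [ 13.7 -65.4 226.4] rot [179.   10.2 172.8] F [ 1.3 -0.4  0.7] t 21.5 w 0.4
tilt fwd 10.2 left 1.01 tip base [ 18.1 -64.9 201.8] q [-0.138  0.359  1.587  0.024  1.019 -1.594]
```

```bash
python3 -m jog '[1,0,0,-30,0,1,0,0,-30,0,1,0,0,30,0,1,0,0,30,0,1,0,0,20,0]';python3 bp.py; python3 -m jog '[1,0,0,-30,0,1,0,0,-30,0,1,0,0,30,0,1,0,0,30,0]';python3 bp.py
```

```text
time: 22.0
tool_pos: [593.8, 3.2, 221.4]
tcp_rot: [3.122, 0.209, 3.013]
contact_force: [-0.1, -0.3, -0.4]
grip_width: 0.6
base TCP [ 35.8 -63.3 221.4] rot [178.9  12.  172.6] F [-0.1 -0.3 -0.4] t 22.0 w 0.6
tilt fwd 11.98 left 1.05 tip base [ 41.  -62.8 196.9] q [-0.134  0.388  1.56   0.024  0.984 -1.589]
time: 22.4
tool_pos: [606.8, 3.2, 230.5]
tcp_rot: [3.121, 0.228, 3.011]
contact_force: [-0.1, -1.1, 0.3]
grip_width: 0.5
base TCP [ 48.7 -61.7 230.5] rot [178.8  13.1 172.5] F [-0.1 -1.1  0.3] t 22.4 w 0.5
tilt fwd 13.06 left 1.1 tip base [ 54.4 -61.3 206.1] q [-0.131  0.395  1.527  0.025  0.992 -1.584]
```

```bash
python3 -m jog '[1,10,0,-30,0,1,10,0,-30,0,1,0,0,30,0,1,0,0,30,0,1,0,0,20,0]';python3 bp.py; python3 -m jog '[1,10,0,-30,0,1,10,0,-30,0,1,0,0,30,0,1,0,0,30,0,1,0,0,20,0]';python3 bp.py;python3 -m jog '[1,10,0,-30,0,1,10,0,-30,0,1,0,0,30,0,1,0,0,30,0,1,0,0,20,0]';python3 bp.py
```

```text
time: 22.9
tool_pos: [607.9, 5.5, 213.8]
tcp_rot: [3.119, 0.247, 3.008]
contact_force: [-0.1, -0.9, 1.0]
grip_width: 0.5
base TCP [ 49.5 -59.3 213.8] rot [178.7  14.1 172.3] F [-0.1 -0.9  1. ] t 22.9 w 0.5
tilt fwd 14.16 left 1.17 tip base [ 55.6 -58.8 189.5] q [-0.127  0.404  1.566  0.026  0.925 -1.58 ]
time: 23.4
tool_pos: [609.9, 8.0, 197.9]
tcp_rot: [3.117, 0.268, 3.005]
contact_force: [-0.4, -0.2, -0.7]
grip_width: 0.4
base TCP [ 51.2 -56.6 197.9] rot [178.6  15.3 172.2] F [-0.4 -0.2 -0.7] t 23.4 w 0.4
tilt fwd 15.36 left 1.25 tip base [ 57.8 -56.1 173.8] q [-0.123  0.415  1.601  0.028  0.857 -1.576]
time: 23.9
tool_pos: [612.9, 10.5, 181.1]
tcp_rot: [3.114, 0.288, 3.002]
contact_force: [-0.8, -1.0, -0.3]
grip_width: 0.4
base TCP [ 53.8 -53.8 181.1] rot [178.4  16.5 172. ] F [-0.8 -1.  -0.3] t 23.9 w 0.4
tilt fwd 16.51 left 1.34 tip base [ 61.  -53.2 157.1] q [-0.118  0.432  1.632  0.03   0.79  -1.571]
```

```bash
python3 plan.py 546 -93 190 172.5 40
```

```text
pose [612.9  10.5 181.1] [178.43  16.48 172.  ] t 23.9 F [-0.8 -1.  -0.3] w 0.4
11.8,-27.8,-6.6,-0.1
11.9,-27.8,-6.6,-0.1
11.9,-27.7,-6.6,-0.1
12.0,-27.7,-6.6,-0.1
```

```bash
python3 -m jog '[1,12,-28,-8,0,1,12,-28,-8,0,1,12,-27,-6,0,1,10,-20,-5,0,1,0,0,0,0]'; python3 bp.py; python3 -c "
from h import *
save('wrist','w30')"
```

```text
time: 24.4
tool_pos: [561.8, -89.5, 196.2]
tcp_rot: [3.115, 0.303, 3.003]
contact_force: [0.2, -0.6, -0.7]
grip_width: 0.6
base TCP [  15.3 -159.2  196.2] rot [178.5  17.4 172.1] F [ 0.2 -0.6 -0.7] t 24.4 w 0.6
tilt fwd 17.39 left 1.33 tip base [  22.7 -158.6  172.4] q [-0.337  0.335  1.743  0.122  0.775 -1.849]
```

View pics/w30.png

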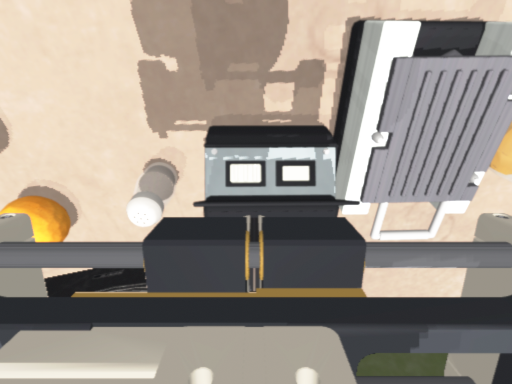

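Run:
```python
from h import *
np.set_printoptions(precision=1,suppress=True,linewidth=150)
im,d,W,c=cloud('w30');B=tobase(W)
cv2.imwrite('pics/w30z.png',cv2.resize(im[115:220,190:350,::-1],None,fx=5,fy=5,interpolation=cv2.INTER_CUBIC))
for n,(u,v) in dict(ribc=(245,173),ribl=(232,173),ribr=(259,173),ribtop=(245,165),ribbot=(245,181),smo=(295,173),panel=(270,173),vis=(245,202),vis2=(245,204),vis3=(245,206),vis4=(245,200)).items(): print(n,B[v,u])
```

```text
ribc [  37.3 -164.8   71.2]
ribl [  38.5 -177.4   68.4]
ribr [  39.5 -151.3   67.8]
ribtop [  31.1 -164.7   66.5]
ribbot [  46.1 -165.1   71.2]
smo [  43.  -115.2   62.9]
panel [  43.3 -140.    61.2]
vis [  33.3 -164.7  125.3]
vis2 [  33.8 -164.7  127.2]
vis3 [  63.  -165.5   89.3]
vis4 [  37.4 -164.8  116.6]
```

View pics/w30z.png

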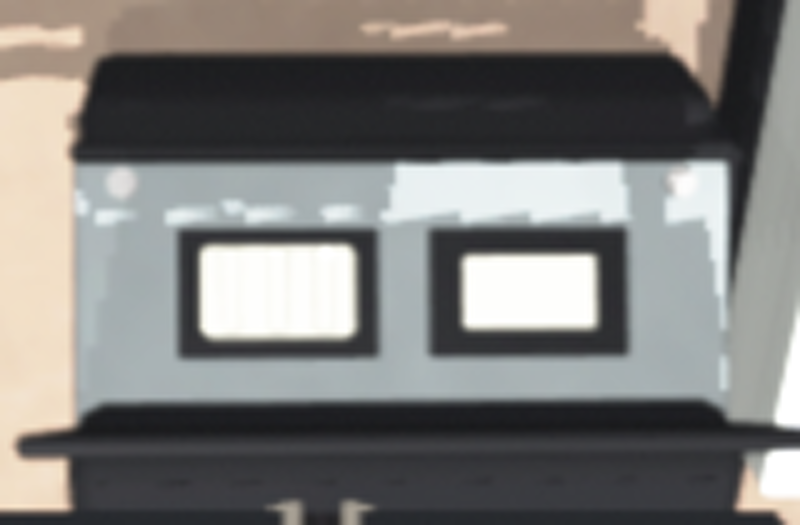

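```bash
python3 -m jog '[1,15,-4,-4,0,1,4,-1,-1,0,1,0,0,0,0]'; python3 bp.py; python3 -m jog '[1,0,0,20,0,1,0,0,20,0,1,0,0,0,0]'; python3 bp.py
```

```text
time: 24.75
tool_pos: [548.1, -90.6, 198.2]
tcp_rot: [3.114, 0.311, 3.004]
contact_force: [-0.9, 0.8, 0.7]
grip_width: 0.3
base TCP [   1.9 -162.   198.2] rot [178.4  17.8 172.1] F [-0.9  0.8  0.7] t 24.75 w 0.3
tilt fwd 17.87 left 1.35 tip base [   9.6 -161.4  174.4] q [-0.351  0.307  1.782  0.133  0.758 -1.871]
time: 25.05
tool_pos: [565.5, -89.9, 161.5]
tcp_rot: [3.115, 0.318, 3.006]
contact_force: [0.6, 0.7, -0.8]
grip_width: 0.5
base TCP [  19.  -159.2  161.5] rot [178.5  18.2 172.2] F [ 0.6  0.7 -0.8] t 25.05 w 0.5
tilt fwd 18.23 left 1.36 tip base [  26.9 -158.6  137.7] q [-0.338  0.381  1.79   0.144  0.668 -1.876]
```

```bash
python3 -m jog '[1,14,-7,-4,0,1,3,-1,-1,0,1,0,0,0,0]'; python3 bp.py
```

```text
time: 25.35
tool_pos: [549.4, -94.6, 162.4]
tcp_rot: [3.115, 0.32, 3.007]
contact_force: [0.2, -0.1, -0.6]
grip_width: 0.5
base TCP [   3.6 -165.8  162.4] rot [178.5  18.4 172.3] F [ 0.2 -0.1 -0.6] t 25.35 w 0.5
tilt fwd 18.37 left 1.4 tip base [  11.5 -165.3  138.7] q [-0.36   0.355  1.83   0.159  0.655 -1.912]
```

```bash
python3 -m jog '[1,2.5,-1.5,15,0,1,2.5,-1.5,15,0,1,0,0,0,0]'; python3 bp.py; python3 -c "
from h import *
save('side','s31'); save('wrist','w31')
im,d,c=load('s31'); cv2.imwrite('pics/s31z.png',cv2.resize(im[150:260,220:320,::-1],None,fx=5,fy=5,interpolation=cv2.INTER_CUBIC))"
```

```text
time: 25.65
tool_pos: [557.2, -97.5, 135.0]
tcp_rot: [3.116, 0.327, 3.008]
contact_force: [-0.1, 0.0, 0.2]
grip_width: 0.5
base TCP [  11.7 -167.7  135. ] rot [178.5  18.8 172.3] F [-0.1  0.   0.2] t 25.65 w 0.5
tilt fwd 18.77 left 1.35 tip base [  19.8 -167.1  111.4] q [-0.36   0.407  1.846  0.178  0.582 -1.935]
```

View pics/s31z.png

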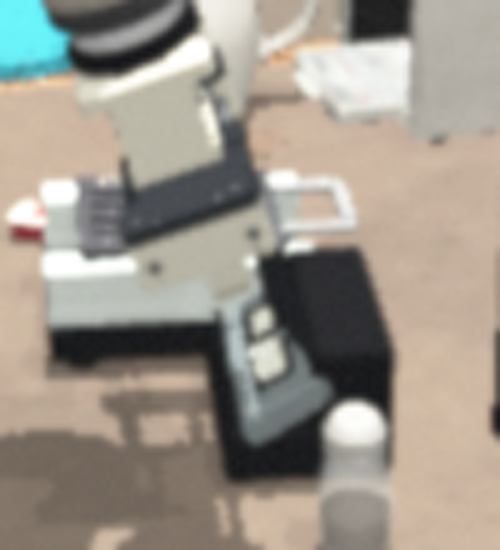

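View pics/w31.png

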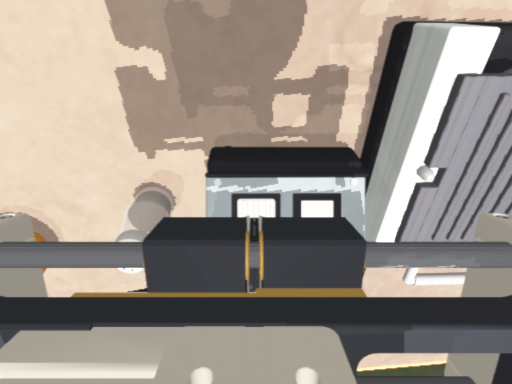

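```bash
python3 -m jog '[1,2,-0.5,14,0,1,2,-0.5,14,0,1,0,0,0,0]'; python3 bp.py
```

```text
time: 26.05
tool_pos: [565.5, -98.9, 112.1]
tcp_rot: [3.117, 0.336, 3.009]
contact_force: [0.2, -0.1, -0.4]
grip_width: 0.5
base TCP [  20.1 -168.1  112.1] rot [178.6  19.3 172.4] F [ 0.2 -0.1 -0.4] t 26.05 w 0.5
tilt fwd 19.27 left 1.25 tip base [  28.4 -167.6   88.5] q [-0.357  0.453  1.854  0.196  0.52  -1.954]
```

```bash
python3 -m jog '[1,1,1,9,0,1,0,0.5,5,0,1,0,0,0,0]'; python3 bp.py;  python3 -m jog '[1,0,0,5,0,1,0,0,4,0]'; python3 bp.py
```

```text
time: 26.35
tool_pos: [570.9, -97.6, 100.3]
tcp_rot: [3.118, 0.34, 3.009]
contact_force: [-0.7, 0.6, 0.1]
grip_width: 0.7
base TCP [  25.4 -166.2  100.3] rot [178.7  19.5 172.4] F [-0.7  0.6  0.1] t 26.35 w 0.7
tilt fwd 19.49 left 1.22 tip base [  33.7 -165.7   76.7] q [-0.35   0.479  1.854  0.203  0.49  -1.957]
time: 26.55
tool_pos: [574.8, -98.0, 92.7]
tcp_rot: [3.119, 0.342, 3.009]
contact_force: [-0.7, -0.1, 2.0]
grip_width: 0.7
base TCP [  29.2 -166.    92.7] rot [178.7  19.6 172.4] F [-0.7 -0.1  2. ] t 26.55 w 0.7
tilt fwd 19.63 left 1.2 tip base [  37.6 -165.5   69.1] q [-0.348  0.496  1.852  0.209  0.472 -1.962]
```

```bash
python3 -m jog '[1,0,0,4,0,1,0,0,4,0]'; python3 bp.py; python3 -m jog '[1,0,0,4,0]'; python3 bp.py
```

```text
time: 26.75
tool_pos: [578.4, -98.5, 86.9]
tcp_rot: [3.119, 0.346, 3.01]
contact_force: [-30.3, 1.7, 50.4]
grip_width: 0.2
base TCP [  32.8 -166.1   86.9] rot [178.7  19.8 172.5] F [-30.3   1.7  50.4] t 26.75 w 0.2
tilt fwd 19.81 left 1.16 tip base [  41.3 -165.6   63.4] q [-0.347  0.51   1.849  0.214  0.458 -1.967]
time: 26.85
tool_pos: [578.6, -98.5, 86.5]
tcp_rot: [3.12, 0.346, 3.011]
contact_force: [-49.3, 1.6, 72.9]
grip_width: 0.3
base TCP [  33.1 -166.1   86.5] rot [178.7  19.8 172.5] F [-49.3   1.6  72.9] t 26.85 w 0.3
tilt fwd 19.85 left 1.17 tip base [  41.6 -165.6   63. ] q [-0.347  0.511  1.849  0.216  0.456 -1.969]
```

```bash
python3 -m jog '[1,0,0,-8,0,1,1,0,-15,0,1,2,0,-15,0,1,3,0,-15,0]'; python3 bp.py; python3 -m jog '[1,3,0,-20,0,1,5,0,-20,0,1,10,0,-20,0,1,10,0,-10,0,1,0,0,0,0]'; python3 bp.py; python3 -c "
from h import *
save('side','s33'); save('wrist','w33'); save('top','t33')
im,d,W,c=cloud('s33'); cv2.imwrite('pics/s33z.png',cv2.resize(im[150:260,200:320,::-1],None,fx=5,fy=5,interpolation=cv2.INTER_CUBIC))"; python3 pl.py s33
```

```text
time: 27.25
tool_pos: [553.2, -96.5, 135.0]
tcp_rot: [3.119, 0.343, 3.011]
contact_force: [-0.2, 0.3, -0.3]
grip_width: 0.5
base TCP [   7.6 -167.2  135. ] rot [178.7  19.7 172.5] F [-0.2  0.3 -0.3] t 27.25 w 0.5
tilt fwd 19.68 left 1.2 tip base [  16.  -166.7  111.4] q [-0.361  0.396  1.87   0.189  0.553 -1.951]
time: 27.75
tool_pos: [501.2, -91.3, 193.4]
tcp_rot: [3.119, 0.343, 3.011]
contact_force: [0.2, 0.0, -0.3]
grip_width: 0.5
base TCP [ -44.6 -168.4  193.4] rot [178.7  19.6 172.5] F [ 0.2  0.  -0.3] t 27.75 w 0.5
tilt fwd 19.65 left 1.19 tip base [ -36.2 -167.9  169.8] q [-0.395  0.224  1.927  0.177  0.671 -1.959]
s33 328 slope x,y [-0.    0.01] z0 85.31733540477907 x -57.5988284861005 57.744315244474464 z at -60/60 85.32763522086637 85.30703558869178
```

View pics/s33z.png

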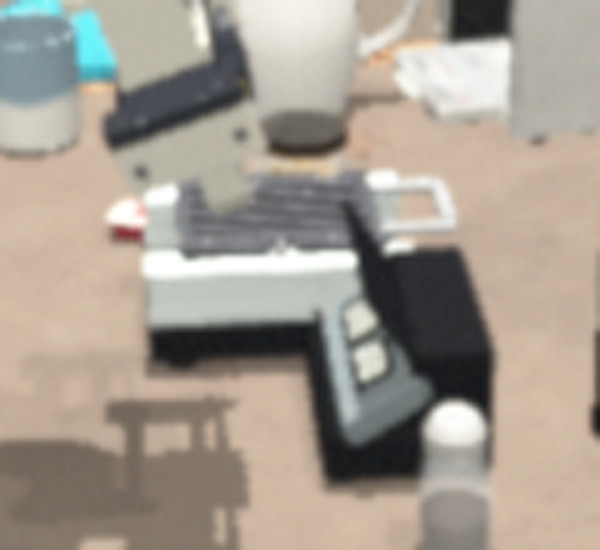

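View pics/w33.png

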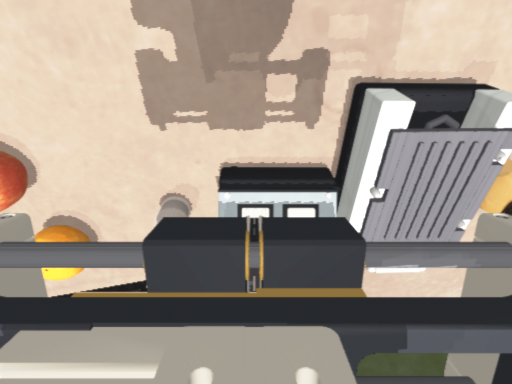

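```bash
python3 -m jog '[1,-20,0,-25,0,1,-25,0,-25,0,1,-10,0,0,0,1,0,0,0,0]'; python3 bp.py
python3 - <<'E'
from h import *
np.set_printoptions(precision=2,suppress=True,linewidth=150)
save('wrist','w34')
im,d,c=load('w34'); cv2.imwrite('pics/w34z.png',cv2.resize(im[100:230,170:430,::-1],None,fx=3,fy=3,interpolation=cv2.INTER_CUBIC))
n=np.array([-.545,0,.839]); u=np.array([.839,0,.545])
for t in ('w30','w34'):
    im,d,W,c=cloud(t);B=tobase(W)
    q=B@n; s=B@u
    for nm,y in dict(ribbed=-164.7,smooth=-115,mid=-140).items():
        ctr=np.array([41,y,66]);m=(d>0)&(abs(B[...,1]-y)<(9 if nm!='mid' else 3))&(abs(s-ctr@u)<5)&(B[...,2]<85)
        print(t,nm,m.sum(),np.percentile(q[m],[20,50,80]) if m.sum() else '')
E
python3 pl.py w34
```

```text
time: 28.3
tool_pos: [538.9, -97.4, 255.5]
tcp_rot: [3.117, 0.335, 3.01]
contact_force: [1.0, 0.3, -1.2]
grip_width: 0.3
base TCP [  -6.5 -169.8  255.5] rot [178.6  19.2 172.5] F [ 1.   0.3 -1.2] t 28.3 w 0.3
tilt fwd 19.2 left 1.31 tip base [   1.8 -169.3  231.9] q [-0.375  0.22   1.733  0.135  0.873 -1.888]
w30 ribbed 192 [36.37 37.52 39.1 ]
w30 smooth 180 [28.78 29.35 29.93]
w30 mid 61 [26.95 27.66 28.03]
w34 ribbed 120 [31.44 32.44 34.28]
w34 smooth 124 [33.54 34.18 34.67]
w34 mid 40 [26.93 27.52 28.14]
w34 1610 slope x,y [-0.    0.02] z0 85.13533722799235 x -57.12000498877917 57.53093259511148 z at -60/60 85.27957957475783 84.99109488122687
```

View pics/w34z.png

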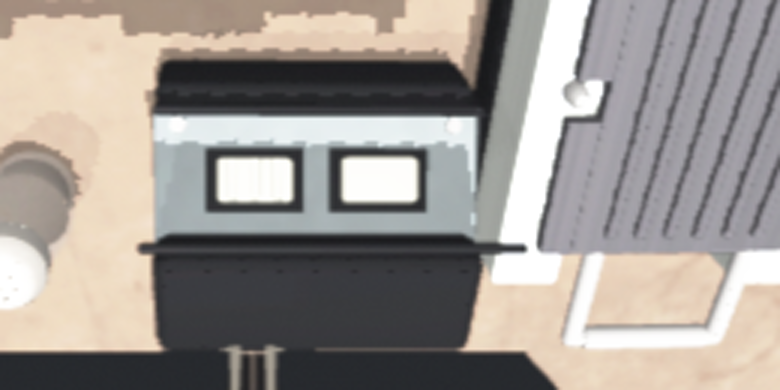

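```bash
python3 -m jog '[1,9,1,22,0,1,9,0,22,0,1,8,0,20,0,1,4,0,10,0,1,0,0,0,0]'; python3 bp.py
```

```text
time: 28.85
tool_pos: [529.7, -92.0, 165.2]
tcp_rot: [3.114, 0.322, 3.009]
contact_force: [0.0, 0.2, -0.8]
grip_width: 0.5
base TCP [ -16.3 -165.6  165.2] rot [178.4  18.4 172.4] F [ 0.   0.2 -0.8] t 28.85 w 0.5
tilt fwd 18.46 left 1.48 tip base [  -8.3 -165.   141.5] q [-0.371  0.319  1.879  0.17   0.644 -1.935]
```

```bash
python3 -m jog '[1,-4,-0.5,18,0,1,-2,-0.5,18,0,1,-1,-0.5,15,0,1,0,0,0,0]'; python3 bp.py
```

```text
time: 29.25
tool_pos: [550.9, -94.5, 115.9]
tcp_rot: [3.113, 0.317, 3.009]
contact_force: [-0.8, 0.4, 0.2]
grip_width: 0.5
base TCP [   5.1 -165.5  115.9] rot [178.4  18.2 172.4] F [-0.8  0.4  0.2] t 29.25 w 0.5
tilt fwd 18.2 left 1.53 tip base [  12.9 -164.9   92.1] q [-0.359  0.43   1.875  0.191  0.541 -1.951]
```

```bash
python3 -m jog '[1,-4,0,8,0,1,-3,0,6,0,1,0,0,0,0]'; python3 bp.py
```

```text
time: 29.55
tool_pos: [562.6, -95.7, 105.1]
tcp_rot: [3.113, 0.318, 3.009]
contact_force: [-1.2, -0.3, 0.6]
grip_width: 0.5
base TCP [  16.9 -165.3  105.1] rot [178.4  18.2 172.4] F [-1.2 -0.3  0.6] t 29.55 w 0.5
tilt fwd 18.25 left 1.52 tip base [  24.7 -164.6   81.3] q [-0.353  0.464  1.854  0.192  0.526 -1.948]
```

```bash
python3 -m jog '[1,0,0,7,0,1,0,0,4,0]'; python3 bp.py
```

```text
time: 29.75
tool_pos: [566.7, -96.0, 95.2]
tcp_rot: [3.114, 0.32, 3.009]
contact_force: [-0.1, -0.1, 0.2]
grip_width: 0.4
base TCP [  21.  -165.    95.2] rot [178.4  18.3 172.4] F [-0.1 -0.1  0.2] t 29.75 w 0.4
tilt fwd 18.36 left 1.5 tip base [  28.9 -164.4   71.4] q [-0.35   0.486  1.853  0.199  0.503 -1.953]
```

```bash
python3 -m jog '[1,1,0,4,0,1,0.5,0,2,0]'; python3 bp.py
```

```text
time: 29.95
tool_pos: [567.3, -95.8, 88.4]
tcp_rot: [3.114, 0.32, 3.009]
contact_force: [0.0, 0.4, 0.9]
grip_width: 0.5
base TCP [  21.5 -164.8   88.4] rot [178.4  18.3 172.4] F [0.  0.4 0.9] t 29.95 w 0.5
tilt fwd 18.36 left 1.5 tip base [  29.4 -164.2   64.7] q [-0.35   0.498  1.858  0.205  0.487 -1.959]
```

```bash
python3 -m jog '[1,0.5,0,2,0]'; python3 bp.py
```

```text
time: 30.05
tool_pos: [567.4, -95.8, 86.1]
tcp_rot: [3.114, 0.32, 3.009]
contact_force: [0.1, -0.6, -0.4]
grip_width: 0.1
base TCP [  21.6 -164.8   86.1] rot [178.4  18.3 172.4] F [ 0.1 -0.6 -0.4] t 30.05 w 0.1
tilt fwd 18.35 left 1.5 tip base [  29.5 -164.2   62.4] q [-0.349  0.502  1.859  0.207  0.482 -1.961]
```

```bash
python3 -m jog '[1,0,0,2,0]'; python3 bp.py
```

```text
time: 30.15
tool_pos: [568.2, -95.9, 84.4]
tcp_rot: [3.114, 0.321, 3.009]
contact_force: [-0.5, -0.2, 3.2]
grip_width: 0.1
base TCP [  22.5 -164.8   84.4] rot [178.4  18.4 172.4] F [-0.5 -0.2  3.2] t 30.15 w 0.1
tilt fwd 18.4 left 1.49 tip base [  30.4 -164.2   60.7] q [-0.349  0.506  1.859  0.208  0.478 -1.963]
```

```bash
python3 -m jog '[1,0,0,2,0]'; python3 bp.py
```

```text
time: 30.25
tool_pos: [569.2, -96.0, 83.0]
tcp_rot: [3.114, 0.322, 3.009]
contact_force: [-7.5, 1.0, 15.5]
grip_width: 0.3
base TCP [  23.4 -164.8   83. ] rot [178.4  18.4 172.4] F [-7.5  1.  15.5] t 30.25 w 0.3
tilt fwd 18.45 left 1.48 tip base [  31.3 -164.2   59.3] q [-0.349  0.509  1.858  0.209  0.474 -1.964]
```

```bash
python3 -m jog '[1,0,0,1.5,0]'; python3 bp.py
```

```text
time: 30.35
tool_pos: [569.6, -95.7, 82.4]
tcp_rot: [3.114, 0.322, 3.01]
contact_force: [-11.0, 2.3, 18.6]
grip_width: 0.3
base TCP [  23.8 -164.4   82.4] rot [178.4  18.5 172.4] F [-11.    2.3  18.6] t 30.35 w 0.3
tilt fwd 18.48 left 1.5 tip base [  31.7 -163.8   58.7] q [-0.348  0.511  1.858  0.211  0.472 -1.965]
```

```bash
python3 -m jog '[1,0,0,2,0]'; python3 bp.py
```

```text
time: 30.45
tool_pos: [569.8, -95.5, 82.1]
tcp_rot: [3.114, 0.323, 3.01]
contact_force: [-18.2, 0.7, 28.3]
grip_width: 0.4
base TCP [  24.  -164.2   82.1] rot [178.4  18.5 172.5] F [-18.2   0.7  28.3] t 30.45 w 0.4
tilt fwd 18.51 left 1.51 tip base [  32.  -163.6   58.4] q [-0.348  0.512  1.858  0.212  0.471 -1.966]
```

```bash
python3 -m jog '[1,1,0,-8,0,1,2,0,-20,0,1,3,0,-20,0,1,3,0,-20,0,1,3,0,-20,0]'; python3 bp.py;  python3 -m jog '[1,-5,0,-30,0,1,-20,0,-30,0,1,-15,0,-20,0,1,-5,0,0,0,1,0,0,0,0]'; python3 bp.py
python3 - <<'E'
from h import *
np.set_printoptions(precision=2,suppress=True,linewidth=150)
save('wrist','w35')
im,d,c=load('w35'); cv2.imwrite('pics/w35z.png',cv2.resize(im[100:230,170:430,::-1],None,fx=3,fy=3,interpolation=cv2.INTER_CUBIC))
n=np.array([-.545,0,.839]); u=np.array([.839,0,.545])
for t in ('w30','w34','w35'):
    im,d,W,c=cloud(t);B=tobase(W)
    q=B@n; s=B@u
    for nm,y in dict(ribbed=-164.7,smooth=-115,mid=-140).items():
        ctr=np.array([41,y,66]);m=(d>0)&(abs(B[...,1]-y)<(9 if nm!='mid' else 3))&(abs(s-ctr@u)<5)&(B[...,2]<85)
        print(t,nm,m.sum(),np.percentile(q[m],[20,50,80]) if m.sum() else '')
E
python3 pl.py w35
```

```text
time: 30.95
tool_pos: [528.1, -92.3, 162.4]
tcp_rot: [3.113, 0.318, 3.01]
contact_force: [0.2, 0.1, 0.4]
grip_width: 0.6
base TCP [ -17.7 -166.1  162.4] rot [178.3  18.2 172.5] F [0.2 0.1 0.4] t 30.95 w 0.6
tilt fwd 18.23 left 1.57 tip base [  -9.9 -165.4  138.7] q [-0.373  0.322  1.883  0.173  0.641 -1.941]
time: 31.45
tool_pos: [544.1, -96.9, 258.1]
tcp_rot: [3.114, 0.32, 3.01]
contact_force: [-0.2, -0.1, -0.4]
grip_width: 0.2
base TCP [  -1.4 -168.7  258.1] rot [178.4  18.3 172.5] F [-0.2 -0.1 -0.4] t 31.45 w 0.2
tilt fwd 18.36 left 1.49 tip base [   6.5 -168.1  234.4] q [-0.369  0.233  1.704  0.129  0.903 -1.877]
w30 ribbed 192 [36.37 37.52 39.1 ]
w30 smooth 180 [28.78 29.35 29.93]
w30 mid 61 [26.95 27.66 28.03]
w34 ribbed 120 [31.44 32.44 34.28]
w34 smooth 124 [33.54 34.18 34.67]
w34 mid 40 [26.93 27.52 28.14]
w35 ribbed 128 [30.91 31.81 33.73]
w35 smooth 121 [34.23 34.72 35.46]
w35 mid 39 [26.98 27.55 28.14]
w35 1573 slope x,y [-0.    0.02] z0 85.1982009187994 x -57.8730955690434 57.55227221826878 z at -60/60 85.22303849085503 85.17336334674377
```

View pics/w35z.png

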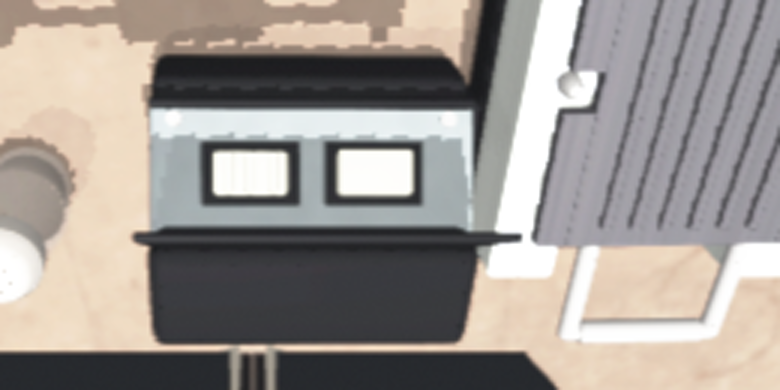

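```bash
cat > kd.py <<'E'
from h import *
np.set_printoptions(precision=2,suppress=True,linewidth=150)
import sys
n=np.array([-.545,0,.839]); u=np.array([.839,0,.545])
def an(t):
    im,d,W,c=cloud(t);B=tobase(W); q=B@n; s=B@u
    # fit panel plane from ring around keys, report heights
    ok=(d>0)&(B[...,2]<90)
    ring=ok&(((abs(B[...,1]+140)<5))|(abs(B[...,1]+92)<6)|(abs(B[...,1]+190)<6))&(abs(s-70)<8)
    P=np.c_[s[ring],B[...,1][ring],np.ones(ring.sum())]; z=q[ring]
    for _ in range(4):
        k=np.linalg.lstsq(P,z,rcond=None)[0]; g=abs(z-P@k)<2.5; P,z=P[g],z[g]
    h=q-(s*k[0]+B[...,1]*k[1]+k[2])
    r={}
    for nm,y in dict(rib=-164.7,smo=-115).items():
        m=ok&(abs(B[...,1]-y)<10)&(abs(s-71)<5); r[nm]=(m.sum(),np.median(h[m]).round(2),h[m].mean().round(2),np.percentile(h[m],20).round(2))
    print(t,len(z),k.round(3),r)
if __name__=='__main__':
    for t in sys.argv[1:]: an(t)
E
python3 -c "
from h import *
for i in range(3): save('wrist','w36_%d'%i)
save('side','s36')"
python3 kd.py w21 w30 w34 w35 w36_0 w36_1 w36_2 side0 s31 s33 s36
```

```text
w21 110 [ 0.1  -0.01 20.69] {'rib': (np.int64(52), np.float64(9.68), np.float64(9.52), np.float64(8.21)), 'smo': (np.int64(49), np.float64(1.46), np.float64(1.55), np.float64(1.04))}
w30 524 [ 0.   -0.01 26.75] {'rib': (np.int64(225), np.float64(10.08), np.float64(10.03), np.float64(8.62)), 'smo': (np.int64(200), np.float64(1.81), np.float64(1.8), np.float64(1.25))}
w34 359 [ 0.02 -0.01 25.41] {'rib': (np.int64(147), np.float64(4.86), np.float64(5.01), np.float64(3.62)), 'smo': (np.int64(134), np.float64(6.55), np.float64(6.51), np.float64(5.95))}
w35 360 [-0.01 -0.01 27.64] {'rib': (np.int64(134), np.float64(4.2), np.float64(4.55), np.float64(3.1)), 'smo': (np.int64(141), np.float64(7.09), np.float64(7.17), np.float64(6.61))}
w36_0 352 [ 0.   -0.01 26.84] {'rib': (np.int64(148), np.float64(4.15), np.float64(4.6), np.float64(3.33)), 'smo': (np.int64(138), np.float64(7.2), np.float64(7.27), np.float64(6.69))}
w36_1 353 [ 0.   -0.01 26.53] {'rib': (np.int64(147), np.float64(4.51), np.float64(4.5), np.float64(3.14)), 'smo': (np.int64(144), np.float64(7.36), np.float64(7.25), np.float64(
[... 221 characters left out ...]
 {'rib': (np.int64(12), np.float64(12.08), np.float64(11.22), np.float64(10.25)), 'smo': (np.int64(10), np.float64(1.23), np.float64(1.27), np.float64(0.06))}
s31 5 [-0.05 -0.01 30.6 ] {'rib': (np.int64(13), np.float64(9.48), np.float64(9.62), np.float64(9.03)), 'smo': (np.int64(10), np.float64(0.81), np.float64(1.2), np.float64(0.43))}
s33 7 [-0.1  -0.18  9.75] {'rib': (np.int64(11), np.float64(0.97), np.float64(0.58), np.float64(0.4)), 'smo': (np.int64(13), np.float64(10.35), np.float64(9.95), np.float64(8.2))}
s36 10 [-0.06  0.05 39.6 ] {'rib': (np.int64(11), np.float64(5.87), np.float64(5.66), np.float64(5.02)), 'smo': (np.int64(10), np.float64(5.49), np.float64(5.23), np.float64(4.15))}
```

```bash
python3 -m jog '[1,9,1,22,0,1,9,0,22,0,1,8,0,20,0,1,4,0,10,0,1,0,0,0,0]'; python3 bp.py; python3 -m jog '[1,-4,-0.5,18,0,1,-2,-0.5,18,0,1,-1,-0.5,12,0,1,0,0,0,0]'; python3 bp.py
```

```text
time: 32.2
tool_pos: [535.6, -92.0, 170.7]
tcp_rot: [3.112, 0.311, 3.009]
contact_force: [-0.2, 0.1, -0.3]
grip_width: 0.6
base TCP [ -10.4 -164.9  170.7] rot [178.3  17.8 172.4] F [-0.2  0.1 -0.3] t 32.2 w 0.6
tilt fwd 17.83 left 1.6 tip base [  -2.7 -164.2  146.9] q [-0.366  0.324  1.848  0.159  0.679 -1.918]
time: 32.6
tool_pos: [557.5, -95.1, 126.1]
tcp_rot: [3.112, 0.311, 3.009]
contact_force: [0.6, -0.5, -0.8]
grip_width: 0.6
base TCP [  11.7 -165.3  126.1] rot [178.3  17.8 172.4] F [ 0.6 -0.5 -0.8] t 32.6 w 0.6
tilt fwd 17.81 left 1.61 tip base [  19.4 -164.6  102.3] q [-0.355  0.425  1.841  0.176  0.585 -1.93 ]
```

```bash
python3 -m jog '[1,1,0,12,0,1,0.5,0,10,0,1,0,0,0,0]'; python3 bp.py
```

```text
time: 32.9
tool_pos: [563.5, -95.3, 104.4]
tcp_rot: [3.112, 0.312, 3.009]
contact_force: [0.1, -0.0, -0.8]
grip_width: 0.3
base TCP [  17.7 -164.8  104.4] rot [178.3  17.9 172.4] F [ 0.1 -0.  -0.8] t 32.9 w 0.3
tilt fwd 17.91 left 1.59 tip base [  25.4 -164.1   80.6] q [-0.351  0.468  1.848  0.188  0.535 -1.942]
```

```bash
python3 -m jog '[1,0,0,8,0,1,0,0,4,0,1,0,0,0,0]'; python3 bp.py
```

```text
time: 33.2
tool_pos: [567.7, -95.5, 92.4]
tcp_rot: [3.112, 0.313, 3.009]
contact_force: [-0.7, 0.8, 0.2]
grip_width: 0.6
base TCP [  21.9 -164.4   92.4] rot [178.3  17.9 172.4] F [-0.7  0.8  0.2] t 33.2 w 0.6
tilt fwd 17.94 left 1.58 tip base [  29.6 -163.8   68.7] q [-0.349  0.493  1.847  0.196  0.509 -1.948]
```

```bash
python3 -m jog '[1,0,0,3,0,1,0,0,0,0]'; python3 bp.py
```

```text
time: 33.4
tool_pos: [568.8, -95.5, 89.6]
tcp_rot: [3.112, 0.313, 3.009]
contact_force: [0.1, 0.1, 0.1]
grip_width: 0.3
base TCP [  23.  -164.4   89.6] rot [178.3  17.9 172.4] F [0.1 0.1 0.1] t 33.4 w 0.3
tilt fwd 17.96 left 1.58 tip base [  30.7 -163.7   65.8] q [-0.348  0.499  1.847  0.197  0.503 -1.95 ]
```

```bash
python3 -m jog '[1,0,0,1.5,0,1,0,0,0,0]'; python3 bp.py
```

```text
time: 33.6
tool_pos: [569.4, -95.6, 88.3]
tcp_rot: [3.112, 0.314, 3.009]
contact_force: [0.2, -0.1, -0.9]
grip_width: 0.4
base TCP [  23.6 -164.3   88.3] rot [178.3  18.  172.4] F [ 0.2 -0.1 -0.9] t 33.6 w 0.4
tilt fwd 17.99 left 1.57 tip base [  31.3 -163.7   64.6] q [-0.348  0.502  1.847  0.198  0.5   -1.951]
```

```bash
python3 -m jog '[1,0,0,1,0,1,0,0,0,0]'; python3 bp.py
```

```text
time: 33.8
tool_pos: [569.8, -95.6, 87.6]
tcp_rot: [3.112, 0.314, 3.009]
contact_force: [0.5, 0.0, 0.2]
grip_width: 0.1
base TCP [  24.  -164.3   87.6] rot [178.3  18.  172.4] F [0.5 0.  0.2] t 33.8 w 0.1
tilt fwd 18.02 left 1.56 tip base [  31.8 -163.7   63.8] q [-0.347  0.504  1.847  0.199  0.498 -1.951]
```

```bash
python3 -m jog '[1,0,0,1,0,1,0,0,0.5,0]'; python3 bp.py
```

```text
time: 34.0
tool_pos: [570.5, -95.8, 86.5]
tcp_rot: [3.113, 0.315, 3.009]
contact_force: [-1.7, 0.3, 2.9]
grip_width: 0.3
base TCP [  24.7 -164.4   86.5] rot [178.3  18.1 172.4] F [-1.7  0.3  2.9] t 34.0 w 0.3
tilt fwd 18.07 left 1.55 tip base [  32.5 -163.7   62.7] q [-0.347  0.507  1.846  0.2    0.495 -1.952]
```

```bash
python3 -m jog '[1,0,0,1,0]'; python3 bp.py
```

```text
time: 34.1
tool_pos: [570.9, -95.8, 85.7]
tcp_rot: [3.113, 0.315, 3.009]
contact_force: [-1.1, -0.3, 3.0]
grip_width: 0.4
base TCP [  25.1 -164.4   85.7] rot [178.3  18.1 172.4] F [-1.1 -0.3  3. ] t 34.1 w 0.4
tilt fwd 18.09 left 1.55 tip base [  32.9 -163.7   62. ] q [-0.347  0.508  1.846  0.2    0.493 -1.953]
```

```bash
python3 -m jog '[1,0,0,1,0]'; python3 bp.py
```

```text
time: 34.2
tool_pos: [571.3, -95.9, 85.0]
tcp_rot: [3.113, 0.316, 3.009]
contact_force: [-4.0, 0.1, 6.1]
grip_width: 0.3
base TCP [  25.6 -164.4   85. ] rot [178.4  18.1 172.4] F [-4.   0.1  6.1] t 34.2 w 0.3
tilt fwd 18.12 left 1.54 tip base [  33.3 -163.8   61.3] q [-0.347  0.51   1.846  0.201  0.491 -1.953]
```

```bash
python3 -m jog '[1,0,0,0.6,0]'; python3 bp.py
```

```text
time: 34.3
tool_pos: [571.5, -95.8, 84.8]
tcp_rot: [3.113, 0.316, 3.009]
contact_force: [-4.1, 0.9, 7.2]
grip_width: 0.5
base TCP [  25.8 -164.3   84.8] rot [178.3  18.1 172.4] F [-4.1  0.9  7.2] t 34.3 w 0.5
tilt fwd 18.13 left 1.55 tip base [  33.5 -163.7   61. ] q [-0.347  0.511  1.846  0.202  0.49  -1.954]
```

```bash
python3 -m jog '[1,0,0,0,0,1,0,0,-0.3,0,1,0,0,-0.3,0,1,0,0,-0.4,0,1,0,0,-0.5,0]'; python3 bp.py; python3 -m jog '[1,0,0,-0.5,0,1,0,0,-0.7,0,1,0,0,-1,0,1,0,0,-2,0,1,0,0,-4,0]'; python3 bp.py
```

```text
time: 34.8
tool_pos: [570.8, -95.8, 86.0]
tcp_rot: [3.113, 0.316, 3.009]
contact_force: [0.8, -0.0, 0.6]
grip_width: 0.8
base TCP [  25.  -164.4   86. ] rot [178.3  18.1 172.4] F [ 0.8 -0.   0.6] t 34.8 w 0.8
tilt fwd 18.09 left 1.55 tip base [  32.8 -163.7   62.3] q [-0.347  0.508  1.846  0.201  0.493 -1.953]
time: 35.3
tool_pos: [567.8, -95.4, 93.4]
tcp_rot: [3.112, 0.314, 3.009]
contact_force: [0.9, -0.9, 0.3]
grip_width: 0.6
base TCP [  22.  -164.4   93.4] rot [178.3  18.  172.4] F [ 0.9 -0.9  0.3] t 35.3 w 0.6
tilt fwd 18.01 left 1.58 tip base [  29.7 -163.7   69.7] q [-0.348  0.492  1.847  0.196  0.51  -1.948]
```

Now retreat and look again.

```bash
python3 -m jog '[1,2,0,-20,0,1,3,0,-20,0,1,3,0,-20,0,1,3,0,-20,0]'; python3 -m jog '[1,-5,0,-30,0,1,-20,0,-30,0,1,-15,0,-20,0,1,-5,0,0,0,1,0,0,0,0]'; python3 bp.py; python3 -c "
from h import *
for i in range(3): save('wrist','w40_%d'%i)"
python3 kd.py w36_0 w40_0 w40_1 w40_2
```

```text
time: 35.7
tool_pos: [530.8, -92.8, 167.1]
tcp_rot: [3.111, 0.31, 3.009]
contact_force: [-0.9, -0.2, 0.3]
grip_width: 0.2
time: 36.2
tool_pos: [547.3, -97.5, 264.2]
tcp_rot: [3.113, 0.314, 3.009]
contact_force: [-0.5, -0.0, -1.4]
grip_width: 0.3
base TCP [   1.9 -168.9  264.2] rot [178.4  18.  172.4] F [-0.5 -0.  -1.4] t 36.2 w 0.3
tilt fwd 18.02 left 1.53 tip base [   9.7 -168.3  240.5] q [-0.367  0.236  1.68   0.125  0.93  -1.87 ]
w36_0 352 [ 0.   -0.01 26.84] {'rib': (np.int64(148), np.float64(4.15), np.float64(4.6), np.float64(3.33)), 'smo': (np.int64(138), np.float64(7.2), np.float64(7.27), np.float64(6.69))}
w40_0 355 [ 0.01 -0.01 26.13] {'rib': (np.int64(144), np.float64(3.02), np.float64(3.07), np.float64(1.86)), 'smo': (np.int64(132), np.float64(8.74), np.float64(8.76), np.float64(8.06))}
w40_1 354 [-0.01 -0.01 27.66] {'rib': (np.int64(139), np.float64(3.07), np.float64(3.07), np.float64(1.74)), 'smo': (np.int64(132), np.float64(8.72), np.float64(8.74), np.float64(8.09))}
w40_2 356 [-0.   -0.01 27.17] {'rib': (np.int64(142), np.float64(3.26), np.float64(3.18), np.float64(1.9)), 'smo': (np.int64(141), np.float64(8.69), np.float64(8.7), np.float64(8.09))}
```

```bash
python3 -m jog '[1,0,0,0,0,1,0,0,0,0]'; python3 -c "
from h import *
save('side','s41');save('top','t41')
a,_,_=load('s41'); b,_,_=load('side0'); cv2.imwrite('pics/cmp.png',np.hstack([a[100:384,150:400],b[100:384,150:400]])[:,:,::-1])"; python3 pl.py s41 w40_0
python3 - <<'E'
from h import *
np.set_printoptions(precision=1,suppress=True)
im,d,W,c=cloud('w40_0');B=tobase(W)
m=(d>0)&(im.max(2)<150)&(B[...,2]>80)&(B[...,2]<92)&(abs(B[...,0])<90)&(abs(B[...,1])<60); P=B[m]
print('plate x near/far',np.percentile(P[:,0],[1,99]),'right edge y',np.percentile(P[:,1],1))
E
```

```text
time: 36.55
tool_pos: [545.1, -96.8, 260.2]
tcp_rot: [3.111, 0.306, 3.008]
contact_force: [-0.1, -0.6, -0.1]
grip_width: 0.5
s41 378 slope x,y [0. 0.] z0 85.33638795903134 x -57.96139884906039 56.97203291897708 z at -60/60 85.05061091491852 85.62216500314416
w40_0 1527 slope x,y [0.   0.02] z0 85.14278607580907 x -57.58899571591741 57.905074085319924 z at -60/60 85.14117824525606 85.14439390636208
plate x near/far [-63.8  56.7] right edge y -52.33842174404333
```

View pics/cmp.png

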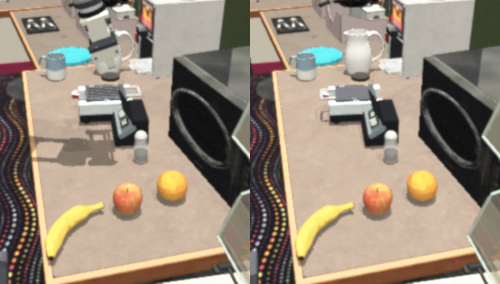

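All the other things stand where they were, the plate lies flat with the ribs up and the handle at the far end, and the arm is clear. I'm handing in.

```bash
python3 -c "
from plant import close_job
print(close_job())"
```

```text
the job is handed in; nothing more can be done
None
```

The plate is turned over and home on its pins, and the ribbed key is fully in. I handed the job in at about 36.6 s. No verdict is reported, and two force or joint readings along the way could count against it.

**Plate:** I gripped the bar and tipped the plate up. The base's near end then pushed it past vertical, and I laid it down about its lower edge and opened the fingers with the plate resting on the ledges. In the last pictures it is ribbed side up with the handle at the far end. It is level within about 0.01–0.02 rad and its height matches the home position. The two pins I looked at closely (one on each ledge) stand in their notches.

**Keys:** The moves cannot tilt the tool directly, so I used the small tilt that builds up with each move to lean it about 18° and reach under the visor. Two presses at 88 N and about 34 N each left the key only part-way in (about 5 and 5.5 of 7 mm). It seems to have sprung back when released. A third press at about 8 N with a slow release measured about 6.9 mm of travel on both keys.

**Other things:** They look unmoved in the side view, and at the end the arm was clear and the wrist force was near zero.

**What could count against the run:**
- **First key press:** it peaked at 88 N. The force pointed along the panel's normal, so I read it as the fingertips on the key. The gripper's body was close to the visor, though, and I could not fully rule out that it touched (the body limit is 40 N).
- **Joint limit:** at about 17.4 s the elbow read 0.035 rad, just below its 0.04 limit, with about 80 N at the wrist, while I was testing the arm's reach.

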